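Unstack the repair parts onto their fitted plates

TASK

The parts of a repair job have been piled on one another on the bench: clear parts box, heat sink, small cream case and coil. Take the pile apart and put each part on the grey plate made for its size, lying flat, right way up and squarely inside the four corner stops. Do not tip any part over, and leave the glue tube and the marker where they lie.

Things in the scene. Friction and masses are not known exactly. Their poses are not given: they have to be found in the camera images.
- parts_case: Clear plastic parts box with closed fixed lid and small parts inside, 62 mm (x, body; 67 with hinge and catch) x 100 mm (y) x 33 mm high. Loose, about 0.12 kg. At the start in the one pile (from the bottom: parts box, heat sink, cream case, coil). Origin at the centre of its underside, z up.
- heat_sink: Dark, black-anodised heat sink, 56 x 56 mm and 20 mm high: 6 mm base plate with seven upright fins that run along its y; the outer fins are flush with the sides. Loose, about 0.09 kg. At the start in the one pile (from the bottom: parts box, heat sink, cream case, coil). Origin at the centre of its underside, 33 mm above the parts box's origin while on it, z up.
- blade_case: Small cream plastic case, closed, plain block of 30 mm (x) x 60 mm (y) x 12 mm high. Loose, about 0.03 kg. At the start in the one pile (from the bottom: parts box, heat sink, cream case, coil). Origin at the centre of its underside, z up.
- coil: Ferrite coil, dark legs with a copper winding between and a flat brown top, 27 mm (x) x 22 mm (y) x 17 mm high. Grip it across y, on the two flat dark end cheeks, which span x = -13 to +7 mm at y = -11 and +11 mm. Loose, about 0.03 kg. At the start in the one pile (from the bottom: parts box, heat sink, cream case, coil). Origin at the centre of its underside, z up.
- nest_box: Fixed grey plate, 4 mm thick, with an L-shaped stop at each corner standing about 6 mm above the plate (top 10 mm above the table); the middle of each side is open. The largest of the four plates, for the clear parts box: 82 x 116 mm between the stops, 90 x 124 mm outside. Origin at the centre of the plate's underside, on the table; x along the 82 mm side, y along the 116 mm side, z up.
- nest_sink: Fixed grey plate, 4 mm thick, with an L-shaped stop at each corner standing about 6 mm above the plate (top 10 mm above the table); the middle of each side is open. The square plate, for the heat sink: 72 x 72 mm between the stops, 80 x 80 mm outside. Origin at the centre of the plate's underside, on the table; x along one side, y along the other, z up.
- nest_case: Fixed grey plate, 4 mm thick, with an L-shaped stop at each corner standing about 6 mm above the plate (top 10 mm above the table); the middle of each side is open. The narrow oblong plate, for the cream case: 46 x 76 mm between the stops, 54 x 84 mm outside. Origin at the centre of the plate's underside, on the table; x along the 46 mm side, y along the 76 mm side, z up.
- nest_coil: Fixed grey plate, 4 mm thick, with an L-shaped stop at each corner standing about 6 mm above the plate (top 10 mm above the table); the middle of each side is open. The smallest plate, for the coil: 43 x 38 mm between the stops, 51 x 46 mm outside. Origin at the centre of the plate's underside, on the table; x along the 43 mm side, y along the 38 mm side, z up.
- glue: Yellow glue tube lying on the table behind the work, 17 x 107 x 17 mm, not to be moved. Origin at the centre of its underside, length along y.
- marker: Blue marker pen lying on the table behind the work, 15 x 133 x 15 mm, not to be moved. Origin at the centre of its underside, length along y.

How it is judged:
By the outcome, as a careful person would: the job done as asked, in the order asked, and still so for the second after the job is handed in, with the robot touching nothing.
It also fails if it takes over 112 s, if anything falls off the work surface, if the arm or the gripper's body presses on something with over 40 N, if the wrist force passes 120 N, or if a joint passes its speed limit or range.

ROBOT

A 6-joint arm with a two-finger parallel gripper is mounted at the origin on a cart in front of the work surface, level with it; the furniture and walls round the work are solid. World frame = base frame: x ahead of the robot, y to its left, z up, the work surface at z = 0. Lengths are in m, angles in rad, forces in N, time in s.
With the tool pointing down it reaches from about 0.35 to 0.975 m from the base axis. Payload 4.9 kg.
Tool frame: the origin (TCP) lies at the very end of the fingers, on their centre line; the grasp point (between the pads) lies 19 mm behind it (ctrl.grasp_offset is the distance from the TCP to the grasp point, in m); z points along the fingers, y is the line along which they close (so a half turn about z gives the same grasp; the last joint's range is limited). The gripper opens to 85 mm and grips with 20 to 120 N. Pads are 22 mm wide; open, the fingers measure 114 mm over their backs; the gripper's body (76 mm by 85 mm) begins 54 mm behind the grasp point. The pads swing forward as they close: fully open they stand 13 mm farther back than shut.
Start: joints at [1.141, 0.053, 1.613, -0, 1.476, -0.119], TCP at [0.191, 0.595, 0.231] pointing down, gripper open.
Joint ranges: [-3.01, 3.01], [-1.01, 2.22], [0.06, 2.58], [-1.02, 4.17], [0.09, 2.62], [-3.14, 3.14]. Speed limits (rad/s): [2.57, 2.57, 3.14, 3.14, 3.14, 3.14].

INTERFACE

Orientations are given as a rotation vector (axis times angle).
In Python, from station import ctrl, optics gives the robot as it stands.
- The arm moves only by the shell command python3 -m handwheel 'ROWS' [OPENING] [FORCE]. ROWS is JSON, a list of rows, each an object of numbers: "tx", "ty", "tz": the shift along the tool's x, y, z in mm; "roll": the turn about the tool's z in rad. A call has 1 to 12 rows; each row shifts and turns the commanded pose from where the row before left it, along the tool's axes as they then stand; what a row does not reach is not made up. A row lasts 1/12 s, in which the tool goes at most 41.7 mm and 7.16 degrees, less where a joint would pass 70% of its speed; a pose out of reach is approached as far as the arm can. A call with a gripper value outside its range is refused whole. OPENING is the finger opening in mm, from 0 to 85.4, set as the call begins (- or left out, the last holds). The fingers move at their own pace and stop on an object; FORCE is the grip in N (left out, the last holds). Time passes only in rows, so rows that do not move let the fingers close. It gives the time, the measured TCP pose, the force, the opening and the grip force at its end, in the units of the state.
- ctrl.get_obs(): the state, without advancing time (a new reading comes with each control period).
- optics.get_image(name): name is "side" or "top"; returns (picture, depth): 384x512x3 uint8, red, green, blue; 384x512 float32, m along the optical axis (not along the pixel's ray), 0 where there is no reading.
- optics.camera_params(name): a dict with "mtx" (3x3 intrinsics, pixels), "k1" (the pictures are not rectified: a ray, as slopes to the right and down, at radius r is drawn at 1 + k1 r^2 times it, then the intrinsics apply), "extrinsics" (4x4, takes a point from camera to world coordinates). Camera axes: x right, y down, z forward; pixel columns grow to the right and rows downward; lengths in m; the calibration is good to about 2 mm. A picture is of the moment at which its call begins. camera_params takes no time and is no camera call.
- ctrl.finish_job(): hands the job in; it is judged then, once.
The state is a dict: "t": time; "q": joint angles; "dq": joint speeds; "effort": joint torques, N m; "tool_pos": TCP position; "tool_rot": TCP orientation; "contact_force": force on the tool from outside, world axes, zero at the start; "wrist_torque": the same for the moment, N m; "opening": finger opening in m; "grip_force": force on a finger pad.
Only numpy, scipy, OpenCV 4.12 (cv2) and the standard library are available. Lean on these libraries where they do the work, as an engineer would, in place of code of your own. Each camera call takes 0.05 s, during which the arm holds its last target. There are 200 camera calls.

## Working session

There is one attempt and no reset: what is moved stays moved. The work goes in short steps, Python scripts to look and compute and a shell command to move; the robot and the scene stay as the last step left them, time stands still between calls to the robot, and variables do not carry over. Pictures are saved under pics/ and viewed, at most 17 in all, crops included, and the job is handed in when it is done.

```bash
mkdir -p pics; cat > h.py <<'E'
import numpy as np, cv2
from station import ctrl, optics
from scipy.spatial.transform import Rotation as R
def shot(n,f):
    im,d=optics.get_image(n); cv2.imwrite(f'pics/{f}.png',im[:,:,::-1]); np.savez(f'pics/{f}.npz',im=im,d=d); return im,d
def rays(n,uv):
    p=optics.camera_params(n);K=p['mtx']
    uv=np.asarray(uv,float).reshape(-1,1,2)
    x=cv2.undistortPoints(uv,np.array(K),np.array([p['k1'],0,0,0.]))[:,0]
    return np.c_[x,np.ones(len(x))],np.array(p['extrinsics'])
def onplane(n,uv,z):
    r,E=rays(n,uv); w=r@E[:3,:3].T; o=E[:3,3]
    return o+w*((z-o[2])/w[:,2:3])
def cloud(n,d):
    v,u=np.mgrid[:384,:512]; r,E=rays(n,np.c_[u.ravel(),v.ravel()])
    return ((r*d.reshape(-1,1))@E[:3,:3].T+E[:3,3]).reshape(384,512,3)
E
python3 - <<'E'
from h import *
for n in('top','side'):
    shot(n,n+'0'); p=optics.camera_params(n); print(n,p)
o=ctrl.get_obs();print(o['t'],o['tool_pos'],R.from_rotvec(o['tool_rot']).as_matrix().round(3),ctrl.grasp_offset,o['opening'])
E
```

```text
top {'mtx': array([[466.8913595 ,   0.        , 263.8404063 ],
       [  0.        , 466.8913595 , 195.64078286],
       [  0.        ,   0.        ,   1.        ]]), 'k1': -0.038249381392135184, 'extrinsics': array([[-0.00806501, -0.98270338,  0.18501088,  0.30237865],
       [-0.99971431,  0.01208677,  0.02062041, -0.07866021],
       [-0.02249993, -0.18479172, -0.98252011,  1.50439775],
       [ 0.        ,  0.        ,  0.        ,  1.        ]])}
side {'mtx': array([[368.23447214,   0.        , 259.33474916],
       [  0.        , 368.23447214, 190.64546298],
       [  0.        ,   0.        ,   1.        ]]), 'k1': -0.08089906429632754, 'extrinsics': array([[ 0.80191001, -0.35306239,  0.48196191,  0.17255664],
       [-0.59702067, -0.50394859,  0.62418117, -0.61868967],
       [ 0.02250913, -0.78827835, -0.61490697,  0.61144763],
       [ 0.        ,  0.        ,  0.        ,  1.        ]])}
0.1 [0.19091042 0.59452509 0.2301606 ] [[-0.952  0.306 -0.001]
 [ 0.306  0.952 -0.002]
 [ 0.    -0.002 -1.   ]] 0.0187 0.08490594239038073
```

View pics/top0.png

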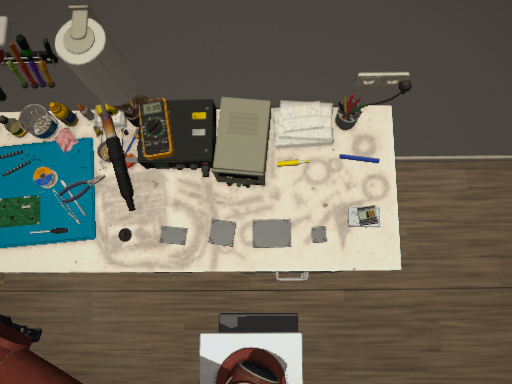

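View pics/side0.png

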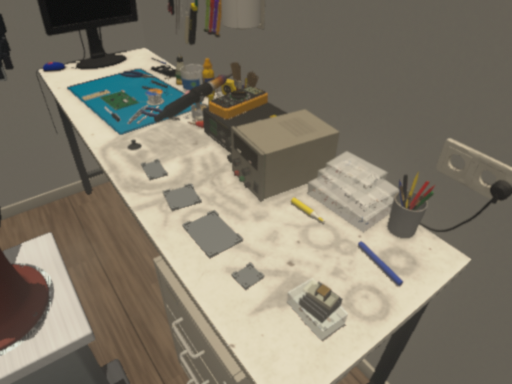

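The top view shows four grey plates at about (174,235), (222,233), (271,233) and (319,234), with the pile at (364,216). The side view shows the pile at (318,305). The glue is at (293,163) and the marker at (359,157) in the top view.

```bash
python3 - <<'E'
from h import *
a=np.load('pics/top0.npz')['im'];s=np.load('pics/side0.npz')['im']
def up(c,w,h): return cv2.resize(c,(w,h),interpolation=cv2.INTER_CUBIC)
t=up(a[195:237,340:390],400,336);b=up(s[270:345,275:360],450,397)
o=np.zeros((400,800,3),np.uint8);o[:336,:400]=t;o[:397,400:800]=b[:, :400];cv2.imwrite('pics/crop0.png',o[:,:,::-1])
# plates
for n,im,roi in(('top',a,(150,215,335,255)),('side',s,(130,150,275,295))):
    hsv=cv2.cvtColor(im,cv2.COLOR_RGB2HSV)
    m=((hsv[:,:,2]<150)&(hsv[:,:,2]>70)&(hsv[:,:,1]<60)).astype(np.uint8)
    k=np.zeros_like(m);x0,y0,x1,y1=roi;k[y0:y1,x0:x1]=1;m*=k
    m=cv2.morphologyEx(m,cv2.MORPH_CLOSE,np.ones((3,3)))
    for c in cv2.findContours(m,cv2.RETR_EXTERNAL,cv2.CHAIN_APPROX_NONE)[0]:
        if cv2.contourArea(c)<100: continue
        # filled pixel polygons: use contour hull in world at z=.005
        w=onplane(n,c[:,0].astype(float),.004)[:,:2]
        r=cv2.minAreaRect((w*1000).astype(np.float32)); print(n,c[:,0].mean(0).round(),np.round(r[0],1),np.round(r[1],1),round(r[2],1))
d=np.load('pics/top0.npz')['d'];P=cloud('top',d)
q=P[195:237,340:390];z=q[:,:,2]
for lo,hi in((.015,.042),(.042,.059),(.059,.07),(.07,.1)):
    k=(z>lo)&(z<hi)
    w=q[k];print(lo,len(w),np.median(w,0).round(4),w.min(0).round(3),w.max(0).round(3))
np.set_printoptions(linewidth=220);print((z[6:36:1,4:46]*1000).astype(int))
E
```

```text
top [319. 234.] [ 456.9 -221.4] [51.8 45.8] 3.9
top [173. 235.] [458.6 248.6] [85.7 54.8] 83.8
top [271. 233.] [462.2 -71.1] [119.7  90.2] 89.8
top [222. 232.] [466.5  89.3] [79.3 80.6] 80.7
side [247. 276.] [ 457.6 -217.4] [51.5 49.7] 4.1
side [163. 280.] [ 304.4 -121.6] [104.5  23.3] 89.8
side [212. 233.] [463.  -64.7] [ 92.  130.7] 0.4
side [159. 252.] [335.6 -30.8] [318.    6.6] 89.9
side [181. 197.] [467.   95.6] [89.  82.2] 81.8
side [154. 169.] [458.9 255.9] [94.3 53.9] 83.3
side [252. 170.] [689.4  79.7] [267.3 117.4] 70.0
0.015 381 [ 0.5046 -0.3434  0.0332] [ 0.478 -0.418  0.015] [ 0.546 -0.315  0.042]
0.042 99 [ 0.4971 -0.3671  0.0518] [ 0.481 -0.404  0.042] [ 0.542 -0.339  0.059]
0.059 128 [ 0.5143 -0.3617  0.0647] [ 0.484 -0.4    0.059] [ 0.533 -0.337  0.07 ]
0.07 58 [ 0.5094 -0.3736  0.0811] [ 0.499 -0.387  0.07 ] [ 0.521 -0.342  0.089]
[[ 1  0  0 ...  0  2 -4]
 [-2 -1  0 ...  0  0  8]
 [ 7  0  3 ...  1  0  7]
 ...
 [-1 -5  4 ... -2  0  0]
 [ 3  0  3 ... -3 -2  1]
 [ 1 -3 -3 ... -2 -1 -8]]
```

View pics/crop0.png

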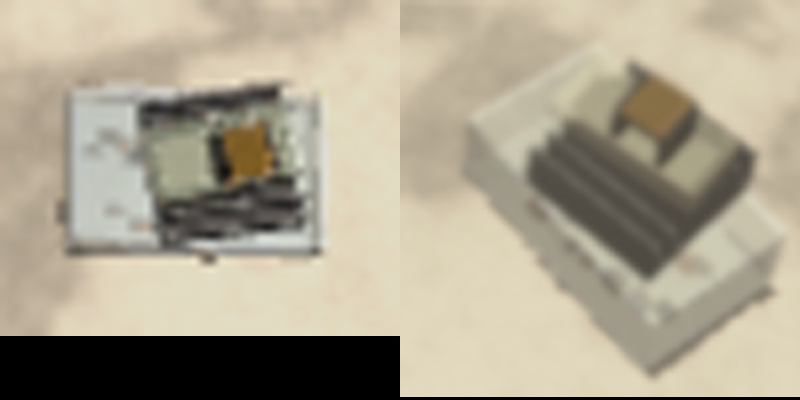

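The crops show the box's long side along world y with almost no yaw. The heat sink is turned about 7°, the cream case lies along y, and the brown-topped coil is at crop (247,153), nearer the −y end of the case. I can't tell yet which way the coil faces, so I'll enlarge it and fit the colours.

```bash
python3 - <<'E'
from h import *
a=np.load('pics/top0.npz')['im'];s=np.load('pics/side0.npz')['im']
o=np.zeros((400,800,3),np.uint8)
o[:,:400]=cv2.resize(a[204:224,362:382],(400,400),interpolation=cv2.INTER_NEAREST)
o[:,400:]=cv2.resize(s[278:303,310:335],(400,400),interpolation=cv2.INTER_NEAREST)
o=np.clip(o.astype(float)*1.4,0,255).astype(np.uint8)
cv2.imwrite('pics/crop1.png',o[:,:,::-1])
def rect(n,m,z,lab):
    m=m.astype(np.uint8)
    c=max(cv2.findContours(m,cv2.RETR_EXTERNAL,cv2.CHAIN_APPROX_NONE)[0],key=cv2.contourArea)
    w=onplane(n,c[:,0].astype(float),z)[:,:2]*1000
    r=cv2.minAreaRect(w.astype(np.float32));print(lab,n,m.sum(),c[:,0].min(0),c[:,0].max(0),np.round(r[0],1),np.round(r[1],1),round(r[2],1))
for n,im,roi in(('top',a,(340,195,390,237)),('side',s,(280,272,352,342))):
    x0,y0,x1,y1=roi;k=np.zeros(im.shape[:2],bool);k[y0:y1,x0:x1]=1
    h=cv2.cvtColor(im,cv2.COLOR_RGB2HSV).astype(int)
    rect(n,k&(h[...,0]<25)&(h[...,1]>120)&(h[...,2]>70),.082,'brown')
    rect(n,k&(h[...,2]<95)&(h[...,1]<110),.053,'dark')
    # all objects differ from table: low sat (box) or dark
    print(h[y0+2,x0+2], h[216,350] if n=='top' else h[315,300])
h=cv2.cvtColor(a,cv2.COLOR_RGB2HSV).astype(int)
np.set_printoptions(linewidth=250,threshold=10**6)
print('S');print(h[203:231,346:384,1]);print('V');print(h[203:231,346:384,2])
E
```

```text
brown top 31 [368 211] [373 216] [ 510.4 -375.8] [15.4 15.5] 89.3
dark top 140 [360 212] [377 225] [ 501.  -372.1] [37.9 55.3] 8.1
[ 22  40 227] [ 55   8 198]
brown side 35 [319 287] [327 293] [ 510.4 -373.6] [13.4 10. ] 2.9
dark side 429 [300 295] [340 321] [ 506.  -375.2] [61.1 53.9] 8.0
[ 20  47 196] [ 23  35 162]
S
[[ 48  47  48  48  48  49  49  48  49  50  50  48  50  50  49  47  48  47  48  45  45  46  45  43  43  43  44  45  44  44  45  46  46  44  43  39  39  45]
 [ 48  49  49  50  50  49  48  49  51  48  50  49  50  47  47  49  46  47  46  46  45  45  45  43  43  44  42  44  45  43  45  43  46  40  39  39  39  44]
 [ 49  50  49  58  50  47  49  32  29  26  29  31  46  49  49  46  48  48  44  44  46  45  43  41  45  41  42  39  38  42  48  44  42  37  38  42  41  43]
 [ 49  48  48  18  19  20  18  12  13  12  11  11  14  12  11  19  20  24  32  29  37  24  31  33  33  29  36  32  24  37  31  38  37  37  53  44  44  43]
 [ 50  42  37  11  12  14  14  12  12  14  11  11  13  16   4  17  20  20  24  25  32  19  20  25  25  19  19  40  46  19  22  23  34  34  24  42  42  41]
 [ 4
[... 7204 characters left out ...]
38 142 153 157 147 146 147 146 146 147 147 148 147 147 139 111 196 225 226 226]
 [189 190 183 184 196 210 218 221 222 222 222 223 223 222 223 222 223 222 222 142 123 216 223 222 219 219 220 222 223 202 199 200 196 222 224 224 224 225]
 [190 190 190 195 207 217 221 225 226 227 226 226 226 226 227 226 226 226 226 223 222 225 226 226 224 223 223 224 226 225 225 225 225 225 226 225 224 224]
 [189 187 188 195 205 215 222 225 226 226 226 226 226 226 226 226 226 226 226 226 227 226 225 226 226 226 226 226 226 226 227 226 226 226 226 225 225 225]
 [184 185 188 199 210 218 224 225 225 226 226 226 226 227 225 226 226 226 226 226 226 226 226 226 226 227 226 226 226 226 226 226 226 225 225 225 226 225]]
```

View pics/crop1.png

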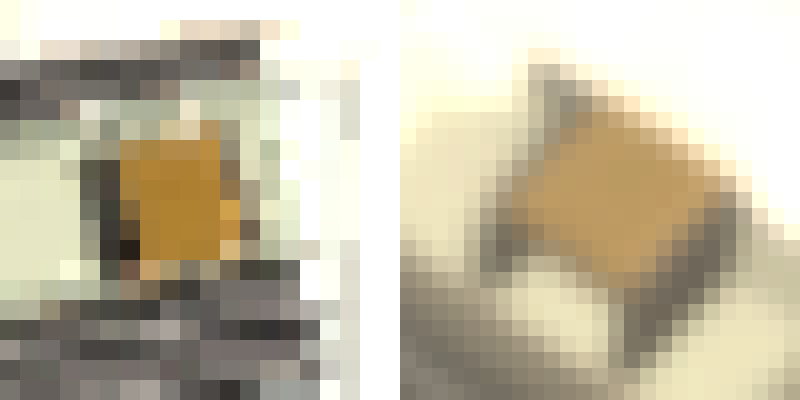

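The crop shows the coil's brown top at top-view pixel (370.5,213.5) and side-view pixel (323,290). The dark cheeks are on its ±y sides, and the coil is turned about +17°. Both views put the brown centre at (0.510, −0.375), within 2 mm of each other, and z = 82 mm fits the stack. I'll move there now.

```bash
cat >> h.py <<'E'
def go(x,y,z,phi=None):
    "deltas from the present tool pose: shift in tool axes (mm), then roll (rad); phi = world angle (deg) of tool y, mod 180"
    o=ctrl.get_obs();M=R.from_rotvec(o['tool_rot']).as_matrix();p=o['tool_pos']
    t=M.T@(np.array([x,y,z])-p)*1000
    a=np.degrees(np.arctan2(M[1,1],M[0,1])); r=0 if phi is None else -((phi-a+90)%180-90)
    print('t',o['t'],'shift',t.round(1),'roll rad',round(np.radians(r),3),'phi',a.round(1),'q6',o['q'][5].round(2),'pos',p.round(4),'open',round(o['opening'],4),'F',np.round(o['contact_force'],1),'grip',round(o['grip_force'],1))
E
python3 -c "
from h import *
go(.42,.0,.23,107); go(.51,-.375,.15,107)"
```

```text
t 0.1 shift [-399.9 -496.     1. ] roll rad -0.608 phi 72.2 q6 -0.12 pos [0.1909 0.5945 0.2302] open 0.0849 F [ 0.1 -0.4 -0.7] grip 0.0
t 0.1 shift [-600.3 -825.3   81.6] roll rad -0.608 phi 72.2 q6 -0.12 pos [0.1909 0.5945 0.2302] open 0.0849 F [ 0.1 -0.4 -0.7] grip 0.0
```

```bash
python3 -m handwheel '[{"tx":-10,"ty":-12},{"tx":-20,"ty":-25},{"tx":-25,"ty":-31},{"tx":-25,"ty":-31},{"tx":-25,"ty":-31},{"tx":-25,"ty":-31},{"tx":-25,"ty":-31},{"tx":-25,"ty":-31},{"tx":-25,"ty":-31},{"tx":-25,"ty":-31},{"tx":-25,"ty":-31},{"tx":-25,"ty":-31}]' 50; python3 -m handwheel '[{"tx":-25,"ty":-31},{"tx":-25,"ty":-31},{"tx":-25,"ty":-31},{"tx":-25,"ty":-31},{"tx":-20,"ty":-34},{"tx":-20,"ty":-36},{"tx":-18,"ty":-36},{"tx":-18,"ty":-36},{"tx":-18,"ty":-36},{"tx":-18,"ty":-36},{"tx":-14,"ty":-20},{"tx":0}]';python3 -c "
from h import *
go(.51,-.375,.12,107)"
```

```text
t 0.1 shift [-600.3 -825.3  111.6] roll rad -0.608 phi 72.2 q6 -0.12 pos [0.1909 0.5945 0.2302] open 0.0849 F [ 0.1 -0.4 -0.7] grip 0.0$[0]: bad value
$[0]: bad value
```

```bash
python3 -m handwheel '[{"tx":-10,"ty":-12,"tz":0,"roll":0}]' 50; echo; python3 -m handwheel '[{"tx":-10.0,"ty":-12.0}]' 50; python3 -m handwheel --help | head -20
```

```text
t: 0.18
tool_pos: [0.1961, 0.5813, 0.2303]
tool_rot: [-0.484, -3.103, 0.001]
contact_force: [0.5, -0.1, 0.3]
opening: 0.0751
grip_force: 0.0
$[0]: bad value
invalid input: not JSON, or not a number
```

All four keys are needed in every row.

```bash
python3 -m handwheel '[{"tx":-20,"ty":-25,"tz":0,"roll":0},{"tx":-25,"ty":-31,"tz":0,"roll":0},{"tx":-25,"ty":-31,"tz":0,"roll":0},{"tx":-25,"ty":-31,"tz":0,"roll":0},{"tx":-25,"ty":-31,"tz":0,"roll":0},{"tx":-25,"ty":-31,"tz":0,"roll":0},{"tx":-25,"ty":-31,"tz":0,"roll":0},{"tx":-25,"ty":-31,"tz":0,"roll":0},{"tx":-25,"ty":-31,"tz":0,"roll":0},{"tx":-25,"ty":-31,"tz":0,"roll":0},{"tx":-25,"ty":-31,"tz":0,"roll":0},{"tx":-25,"ty":-31,"tz":0,"roll":0}]' 50; python3 -m handwheel '[{"tx":-25,"ty":-31,"tz":0,"roll":0},{"tx":-25,"ty":-31,"tz":0,"roll":0},{"tx":-25,"ty":-31,"tz":0,"roll":0},{"tx":-25,"ty":-31,"tz":0,"roll":0},{"tx":-20,"ty":-34,"tz":0,"roll":0},{"tx":-20,"ty":-36,"tz":0,"roll":0},{"tx":-18,"ty":-36,"tz":0,"roll":0},{"tx":-18,"ty":-36,"tz":0,"roll":0},{"tx":-18,"ty":-36,"tz":0,"roll":0},{"tx":-18,"ty":-36,"tz":0,"roll":0},{"tx":-14,"ty":-20,"tz":0,"roll":0},{"tx":0,"ty":0,"tz":0,"roll":0}]';python3 -c "
from h import *
go(.51,-.375,.12,107)"
```

```text
t: 1.18
tool_pos: [0.3658, 0.1401, 0.231]
tool_rot: [0.486, 3.103, 0.0]
contact_force: [1.0, 0.7, -0.6]
opening: 0.0498
grip_force: 0.0
t: 2.18
tool_pos: [0.4715, -0.2721, 0.2305]
tool_rot: [-0.493, -3.102, 0.001]
contact_force: [-0.5, 1.3, 0.8]
opening: 0.0501
grip_force: 0.0
t 2.1833 shift [-68.6 -85.8 110.5] roll rad -0.612 phi 71.9 q6 -1.91 pos [ 0.4715 -0.2721  0.2305] open 0.0501 F [-0.5  1.3  0.8] grip 0.0
```

```bash
python3 -m handwheel '[{"tx":-22,"ty":-28,"tz":10,"roll":0},{"tx":-22,"ty":-28,"tz":20,"roll":0},{"tx":-24.6,"ty":-29.8,"tz":20,"roll":0},{"tx":0,"ty":0,"tz":20,"roll":-0.122},{"tx":0,"ty":0,"tz":20,"roll":-0.122},{"tx":0,"ty":0,"tz":15,"roll":-0.122},{"tx":0,"ty":0,"tz":5.5,"roll":-0.122},{"tx":0,"ty":0,"tz":0,"roll":-0.122},{"tx":0,"ty":0,"tz":0,"roll":0},{"tx":0,"ty":0,"tz":0,"roll":0}]' 45;python3 -c "
from h import *
go(.51,-.375,.069,107)
im,d=shot('side','s1');t,_=shot('top','t1')
cv2.imwrite('pics/c1.png',np.hstack([cv2.resize(im[230:330,270:370],(400,400),interpolation=3),cv2.resize(t[190:240,340:390],(400,400),interpolation=3)])[:,:,::-1])"
```

```text
t: 3.02
tool_pos: [0.51, -0.3685, 0.1214]
tool_rot: [0.464, -3.107, -0.001]
contact_force: [-1.2, -0.2, 1.2]
opening: 0.0449
grip_force: 0.0
t 3.0167 shift [ 1.9 -6.2 52.4] roll rad -0.0 phi 107.0 q6 -2.61 pos [ 0.51   -0.3685  0.1214] open 0.0449 F [-1.2 -0.2  1.2] grip 0.0
```

View pics/c1.png

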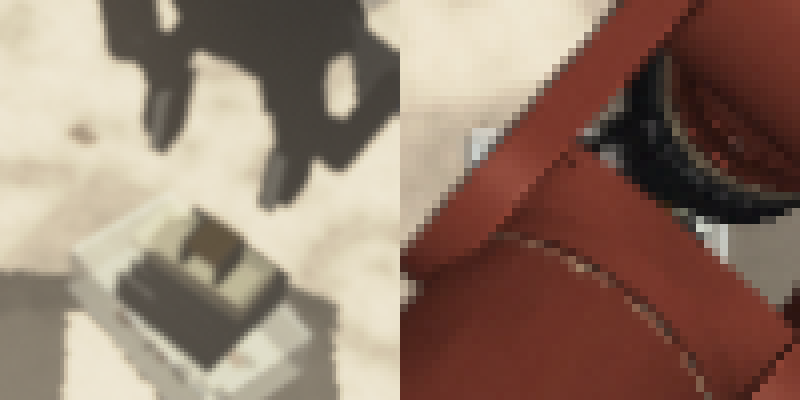

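The crop shows both fingertips at side-view pixels of about (310,267) and (337,281), above the coil at (324,290). I'll compare those with the projected TCP to check the calibration.

```bash
cat >> h.py <<'E'
def proj(n,P):
    p=optics.camera_params(n);E=np.linalg.inv(np.array(p['extrinsics']))
    return cv2.projectPoints(np.asarray(P,float).reshape(-1,1,3),E[:3,:3],E[:3,3],np.array(p['mtx']),np.array([p['k1'],0,0,0.]))[0][:,0].round(1)
E
python3 -c "
from h import *
o=ctrl.get_obs();p=o['tool_pos'];u=np.array([np.cos(1.867),np.sin(1.867),0])
for z in(0,.006,.012):print(z,proj('side',[p+[0,0,z],p+u*.030+[0,0,z],p-u*.030+[0,0,z]]))
go(.510,-.375,.069,107)"
```

```text
0 [[324.7 273.7]
 [309.4 265.4]
 [340.6 282.2]]
0.006 [[325.2 271.4]
 [309.8 263.1]
 [341.2 279.9]]
0.012 [[325.7 269. ]
 [310.2 260.8]
 [341.8 277.6]]
t 3.1167 shift [ 2.1 -5.7 53.1] roll rad 0.001 phi 107.0 q6 -2.61 pos [ 0.5103 -0.3689  0.1221] open 0.0446 F [-1.2 -0.1 -0.7] grip 0.0
```

```bash
python3 -m handwheel '[{"tx":2,"ty":-5.7,"tz":5,"roll":0},{"tx":0,"ty":0,"tz":15,"roll":0},{"tx":0,"ty":0,"tz":15,"roll":0},{"tx":0,"ty":0,"tz":10,"roll":0},{"tx":0,"ty":0,"tz":5,"roll":0},{"tx":0,"ty":0,"tz":2,"roll":0},{"tx":0,"ty":0,"tz":0,"roll":0},{"tx":0,"ty":0,"tz":0,"roll":0}]'; python3 -c "
from h import *
go(.51,-.375,.069,107)"
python3 -m handwheel '[{"tx":0,"ty":0,"tz":0,"roll":0},{"tx":0,"ty":0,"tz":0,"roll":0},{"tx":0,"ty":0,"tz":0,"roll":0},{"tx":0,"ty":0,"tz":0,"roll":0},{"tx":0,"ty":0,"tz":0,"roll":0},{"tx":0,"ty":0,"tz":0,"roll":0}]' 15 25
```

```text
t: 3.78
tool_pos: [0.5101, -0.3754, 0.0699]
tool_rot: [-0.468, 3.106, -0.001]
contact_force: [0.2, -0.3, -0.4]
opening: 0.045
grip_force: 0.0
t 3.7833 shift [-0.1  0.4  0.9] roll rad 0.002 phi 107.1 q6 -2.62 pos [ 0.5101 -0.3754  0.0699] open 0.045 F [ 0.2 -0.3 -0.4] grip 0.0
t: 4.28
tool_pos: [0.5104, -0.3758, 0.0707]
tool_rot: [-0.468, 3.105, -0.002]
contact_force: [0.1, -0.1, 4.7]
opening: 0.0211
grip_force: 27.8
```

```bash
python3 -m handwheel '[{"tx":0,"ty":0,"tz":-4,"roll":0},{"tx":0,"ty":0,"tz":-10,"roll":0},{"tx":0,"ty":0,"tz":-20,"roll":0},{"tx":0,"ty":0,"tz":-20,"roll":0},{"tx":0,"ty":0,"tz":-10,"roll":0},{"tx":0,"ty":0,"tz":0,"roll":0}]'; python3 -c "
from h import *
go(.457,-.2205,.06,93.9)
im,d=shot('side','s2')
cv2.imwrite('pics/c2.png',cv2.resize(im[225:335,270:380],(600,600),interpolation=3)[:,:,::-1])"
```

```text
t: 4.78
tool_pos: [0.5113, -0.3766, 0.1374]
tool_rot: [-0.468, 3.103, -0.007]
contact_force: [-0.3, -0.5, -0.0]
opening: 0.0209
grip_force: 27.3
t 4.7833 shift [  6.1 165.6  76.6] roll rad 0.231 phi 107.1 q6 -2.62 pos [ 0.5113 -0.3766  0.1374] open 0.0209 F [-0.3 -0.5 -0. ] grip 27.3
```

View pics/c2.png

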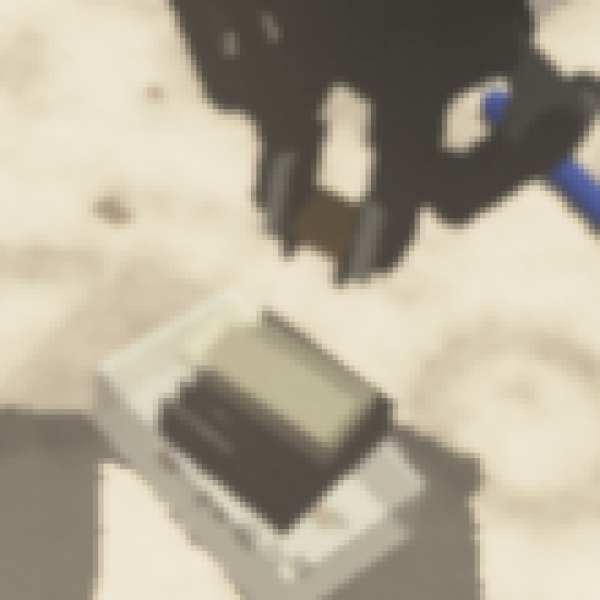

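The coil is held upright between the pads at crop (330,220), and the cream case is undisturbed on the heat sink. Next I carry the coil to its plate.

```bash
python3 -m handwheel '[{"tx":1,"ty":15,"tz":0,"roll":0},{"tx":1,"ty":30,"tz":0,"roll":0},{"tx":1,"ty":35,"tz":0,"roll":0},{"tx":1,"ty":35,"tz":0,"roll":0},{"tx":1,"ty":30,"tz":0,"roll":0},{"tx":1.1,"ty":20.6,"tz":15,"roll":0},{"tx":0,"ty":0,"tz":25,"roll":0.115},{"tx":0,"ty":0,"tz":25,"roll":0.116},{"tx":0,"ty":0,"tz":11,"roll":0},{"tx":0,"ty":0,"tz":0,"roll":0},{"tx":0,"ty":0,"tz":0,"roll":0}]'; python3 -c "
from h import *
go(.457,-.2205,.012,93.9)
im,d=shot('side','s3')
cv2.imwrite('pics/c3.png',cv2.resize(im[210:310,200:300],(600,600),interpolation=3)[:,:,::-1])"
```

```text
t: 5.75
tool_pos: [0.4545, -0.2185, 0.0567]
tool_rot: [0.11, -3.138, -0.002]
contact_force: [0.3, -0.1, 0.4]
opening: 0.0211
grip_force: 27.2
t 5.75 shift [-2.4 -2.2 44.7] roll rad 0.002 phi 94.0 q6 -2.24 pos [ 0.4545 -0.2185  0.0567] open 0.0211 F [ 0.3 -0.1  0.4] grip 27.2
```

View pics/c3.png

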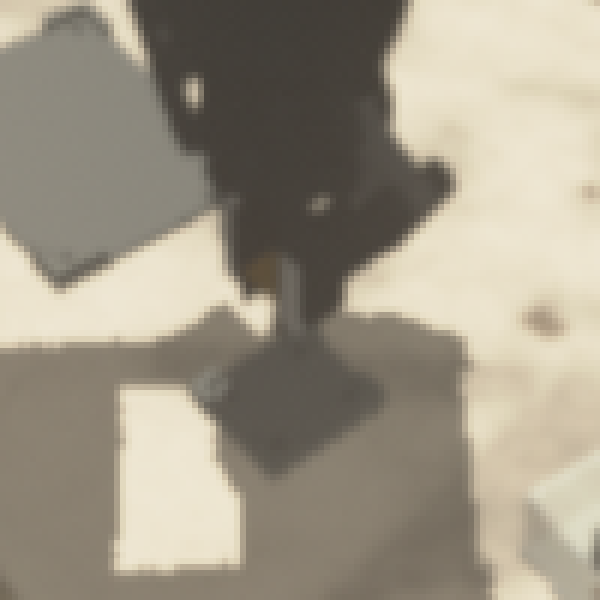

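```bash
python3 -m handwheel '[{"tx":-2.4,"ty":-1.7,"tz":10,"roll":0},{"tx":0,"ty":0,"tz":15,"roll":0},{"tx":0,"ty":0,"tz":10,"roll":0},{"tx":0,"ty":0,"tz":4,"roll":0},{"tx":0,"ty":0,"tz":3,"roll":0},{"tx":0,"ty":0,"tz":2,"roll":0},{"tx":0,"ty":0,"tz":0,"roll":0}]'; python3 -m handwheel '[{"tx":0,"ty":0,"tz":1,"roll":0},{"tx":0,"ty":0,"tz":1,"roll":0},{"tx":0,"ty":0,"tz":0,"roll":0}]'
```

```text
t: 6.38
tool_pos: [0.4578, -0.2204, 0.0137]
tool_rot: [-0.107, 3.14, -0.0]
contact_force: [-0.3, 0.7, 0.9]
opening: 0.0207
grip_force: 27.2
t: 6.63
tool_pos: [0.4579, -0.2205, 0.0119]
tool_rot: [-0.107, 3.139, -0.001]
contact_force: [-0.7, 0.1, -0.6]
opening: 0.0209
grip_force: 27.2
```

```bash
python3 -m handwheel '[{"tx":0,"ty":0,"tz":1,"roll":0},{"tx":0,"ty":0,"tz":0.6,"roll":0},{"tx":0,"ty":0,"tz":0,"roll":0},{"tx":0,"ty":0,"tz":0,"roll":0}]'
```

```text
t: 6.97
tool_pos: [0.4577, -0.2203, 0.0101]
tool_rot: [0.107, -3.14, -0.0]
contact_force: [0.3, -0.3, -0.3]
opening: 0.0211
grip_force: 27.2
```

```bash
python3 -m handwheel '[{"tx":0,"ty":0,"tz":0.6,"roll":0},{"tx":0,"ty":0,"tz":0,"roll":0},{"tx":0,"ty":0,"tz":0,"roll":0}]';  python3 -m handwheel '[{"tx":0,"ty":0,"tz":0,"roll":0},{"tx":0,"ty":0,"tz":0,"roll":0},{"tx":0,"ty":0,"tz":0,"roll":0},{"tx":0,"ty":0,"tz":0,"roll":0},{"tx":0,"ty":0,"tz":-5,"roll":0},{"tx":0,"ty":0,"tz":-15,"roll":0},{"tx":0,"ty":0,"tz":-40,"roll":0},{"tx":0,"ty":0,"tz":-40,"roll":0},{"tx":0,"ty":0,"tz":-40,"roll":0},{"tx":0,"ty":0,"tz":-10,"roll":0},{"tx":0,"ty":0,"tz":0,"roll":0}]' 36
```

```text
t: 7.22
tool_pos: [0.4579, -0.2204, 0.0097]
tool_rot: [-0.107, 3.14, -0.0]
contact_force: [-0.5, 0.6, 1.3]
opening: 0.0209
grip_force: 27.5
t: 8.13
tool_pos: [0.4603, -0.2221, 0.1651]
tool_rot: [-0.107, 3.132, -0.009]
contact_force: [0.5, -0.4, 0.3]
opening: 0.0361
grip_force: 0.0
```

```bash
python3 -m handwheel '[{"tx":0,"ty":20,"tz":-5,"roll":0},{"tx":0,"ty":40,"tz":-10,"roll":0},{"tx":0,"ty":40,"tz":-10,"roll":0},{"tx":0,"ty":40,"tz":0,"roll":0},{"tx":0,"ty":40,"tz":0,"roll":0},{"tx":0,"ty":30,"tz":0,"roll":0},{"tx":0,"ty":10,"tz":0,"roll":0},{"tx":0,"ty":0,"tz":0,"roll":0}]'; cat >> h.py <<'E'
def rect(n,im,roi,f,z,lab):
    x0,y0,x1,y1=roi;k=np.zeros(im.shape[:2],bool);k[y0:y1,x0:x1]=1
    h=cv2.cvtColor(im,cv2.COLOR_RGB2HSV).astype(int)
    m=(k&f(h[...,0],h[...,1],h[...,2])).astype(np.uint8)
    c=max(cv2.findContours(m,cv2.RETR_EXTERNAL,cv2.CHAIN_APPROX_NONE)[0],key=cv2.contourArea)
    w=onplane(n,c[:,0].astype(float),z)[:,:2]*1000
    r=cv2.minAreaRect(w.astype(np.float32));print(lab,n,m.sum(),c[:,0].min(0),c[:,0].max(0),np.round(r[0],1),np.round(r[1],1),round(r[2],1))
E
python3 -c "
from h import *
t,d=shot('top','t4');s,_=shot('side','s4')
P=cloud('top',d)
f=lambda h,S,v:(h<25)&(S>110)&(v>50)
rect('top',t,(305,220,335,250),f,.021,'coil');rect('side',s,(230,255,265,290),f,.021,'coil')
f=lambda h,S,v:(S>30)&(S<62)&(v>112)&(v<178)
rect('top',t,(357,207,377,222),f,.065,'case')
a=cv2.resize(t[200:232,345:385],(400,320),interpolation=3);b=cv2.resize(s[265:335,280:355],(343,320),interpolation=3)
c=cv2.resize(t[220:250,300:340],(400,280),interpolation=0);e=cv2.resize(s[255:297,225:270],(343,280),interpolation=0)
cv2.imwrite('pics/c4.png',np.vstack([np.hstack([a,b]),np.hstack([c,e])])[:,:,::-1])"
```

```text
t: 8.8
tool_pos: [0.4416, 0.001, 0.1826]
tool_rot: [0.113, -3.137, -0.001]
contact_force: [-0.1, -0.1, -0.8]
opening: 0.036
grip_force: 0.0
coil top 37 [317 230] [322 236] [ 458.7 -223.5] [16.  19.1] 89.4
coil side 34 [245 267] [252 273] [ 459.5 -218.5] [14.9 10.7] 4.9
case top 154 [357 207] [375 219] [ 513.2 -366.9] [29.6 55.5] 11.5
```

View pics/c4.png

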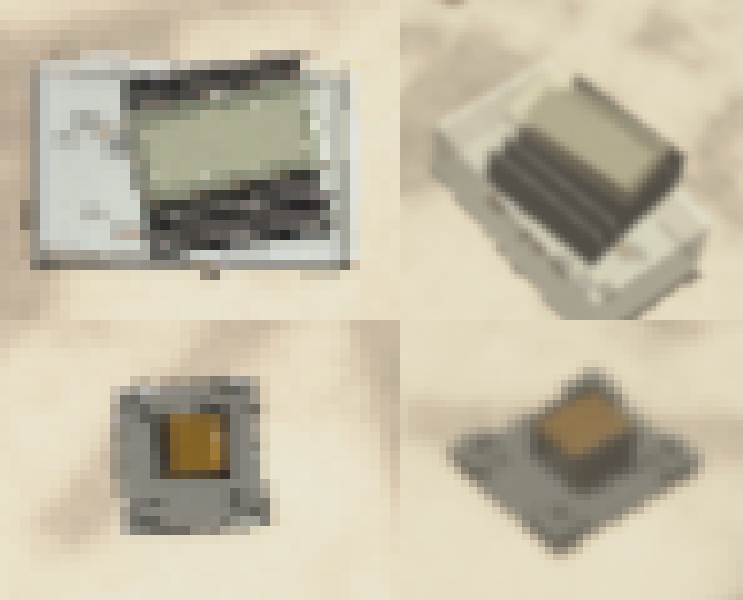

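The lower crops show the coil upright and central on its small plate, with clear margins and nothing on the stops. The upper crops show the cream case fully exposed, with top-view corners at about (358,212), (376,208.5), (377.5,216) and (360,220), turned about 11.5°.

```bash
python3 -c "
from h import *
c=np.array([[130,125],[310,88],[325,165],[150,205]])/10-.5+[345,200]
w=onplane('top',c,.065);print(w.round(4),w.mean(0))
c=np.array([[545,85],[680,155],[635,195],[520,125]])-[400,0];c=c/4.573-.5+[280,265]
w=onplane('side',c,.065);print(w.round(4),w.mean(0))
go(.512,-.368,.11,11.5)"
```

```text
[[ 0.5181 -0.3392  0.065 ]
 [ 0.5291 -0.3957  0.065 ]
 [ 0.5048 -0.3991  0.065 ]
 [ 0.493  -0.3443  0.065 ]] [ 0.51124755 -0.36953764  0.065     ]
[[ 0.5138 -0.341   0.065 ]
 [ 0.5334 -0.3973  0.065 ]
 [ 0.5061 -0.3998  0.065 ]
 [ 0.4924 -0.3496  0.065 ]] [ 0.51143463 -0.37192644  0.065     ]
t 8.9 shift [ -44.5 -370.6   73.4] roll rad 1.439 phi 93.9 q6 -1.81 pos [ 0.4423 -0.0013  0.1833] open 0.0358 F [ 0.3 -0.3 -0.4] grip 0.0
```

```bash
python3 -m handwheel '[{"tx":-2,"ty":-20,"tz":0,"roll":0},{"tx":-4.5,"ty":-38,"tz":0,"roll":0},{"tx":-4.5,"ty":-38,"tz":0,"roll":0},{"tx":-4.5,"ty":-38,"tz":0,"roll":0},{"tx":-4.5,"ty":-38,"tz":0,"roll":0},{"tx":-4.5,"ty":-38,"tz":0,"roll":0},{"tx":-4.5,"ty":-38,"tz":0,"roll":0},{"tx":-4.5,"ty":-38,"tz":0,"roll":0},{"tx":-4.5,"ty":-38,"tz":0,"roll":0},{"tx":-3.5,"ty":-31,"tz":0,"roll":0},{"tx":-2,"ty":-18,"tz":0,"roll":0.119},{"tx":0,"ty":0,"tz":5,"roll":0.12}]' 55; python3 -m handwheel '[{"tx":0,"ty":0,"tz":10,"roll":0.12},{"tx":0,"ty":0,"tz":10,"roll":0.12},{"tx":0,"ty":0,"tz":10,"roll":0.12},{"tx":0,"ty":0,"tz":10,"roll":0.12},{"tx":0,"ty":0,"tz":10,"roll":0.12},{"tx":0,"ty":0,"tz":10,"roll":0.12},{"tx":0,"ty":0,"tz":10,"roll":0.12},{"tx":0,"ty":0,"tz":0,"roll":0.12},{"tx":0,"ty":0,"tz":0,"roll":0.12},{"tx":0,"ty":0,"tz":0,"roll":0.12},{"tx":0,"ty":0,"tz":0,"roll":0},{"tx":0,"ty":0,"tz":0,"roll":0}]';python3 -c "
from h import *
go(.511,-.3705,.0565,11.5)"
```

```text
t: 9.9
tool_pos: [0.5105, -0.3766, 0.1795]
tool_rot: [0.287, 3.128, -0.004]
contact_force: [-1.0, 0.7, -0.1]
opening: 0.055
grip_force: 0.0
t: 10.9
tool_pos: [0.5104, -0.3716, 0.1087]
tool_rot: [-1.987, -2.432, 0.0]
contact_force: [-0.2, 0.1, 0.3]
opening: 0.0554
grip_force: 0.0
t 10.9 shift [ 0.9  0.8 52.2] roll rad 0.0 phi 11.5 q6 -0.95 pos [ 0.5104 -0.3716  0.1087] open 0.0554 F [-0.2  0.1  0.3] grip 0.0
```

```bash
python3 -m handwheel '[{"tx":0.9,"ty":0.8,"tz":10,"roll":0},{"tx":0,"ty":0,"tz":20,"roll":0},{"tx":0,"ty":0,"tz":13,"roll":0},{"tx":0,"ty":0,"tz":5,"roll":0},{"tx":0,"ty":0,"tz":2.5,"roll":0},{"tx":0,"ty":0,"tz":0,"roll":0},{"tx":0,"ty":0,"tz":0,"roll":0}]';python3 -m handwheel '[{"tx":0,"ty":0,"tz":0,"roll":0},{"tx":0,"ty":0,"tz":0,"roll":0},{"tx":0,"ty":0,"tz":0,"roll":0},{"tx":0,"ty":0,"tz":0,"roll":0},{"tx":0,"ty":0,"tz":0,"roll":0},{"tx":0,"ty":0,"tz":0,"roll":0}]' 24 25
```

```text
t: 11.48
tool_pos: [0.5125, -0.3693, 0.0594]
tool_rot: [1.988, 2.432, -0.0]
contact_force: [0.3, -0.1, 0.0]
opening: 0.0547
grip_force: 0.0
t: 11.98
tool_pos: [0.5128, -0.3695, 0.0602]
tool_rot: [1.987, 2.431, -0.0]
contact_force: [-0.0, 0.1, 5.4]
opening: 0.0291
grip_force: 25.2
```

```bash
python3 -m handwheel '[{"tx":0,"ty":0,"tz":-4,"roll":0},{"tx":0,"ty":0,"tz":-10,"roll":0},{"tx":0,"ty":0,"tz":-20,"roll":0},{"tx":0,"ty":0,"tz":-25,"roll":0},{"tx":0,"ty":0,"tz":-10,"roll":0},{"tx":0,"ty":0,"tz":0,"roll":0}]'; python3 -c "
from h import *
go(.459,.251,.06,-6.2)"
```

```text
t: 12.48
tool_pos: [0.5138, -0.3705, 0.132]
tool_rot: [1.984, 2.427, -0.001]
contact_force: [0.8, 1.1, 1.0]
opening: 0.0291
grip_force: 24.7
t 12.4833 shift [620.3  69.6  68.9] roll rad 0.308 phi 11.5 q6 -0.94 pos [ 0.5138 -0.3705  0.132 ] open 0.0291 F [0.8 1.1 1. ] grip 24.7
```

```bash
python3 -m handwheel '[{"tx":15,"ty":2,"tz":0,"roll":0},{"tx":30,"ty":3,"tz":0,"roll":0},{"tx":38,"ty":4,"tz":0,"roll":0},{"tx":38,"ty":4,"tz":0,"roll":0},{"tx":38,"ty":4,"tz":0,"roll":0},{"tx":38,"ty":4,"tz":0,"roll":0},{"tx":38,"ty":4,"tz":0,"roll":0},{"tx":38,"ty":4,"tz":0,"roll":0},{"tx":38,"ty":4,"tz":0,"roll":0},{"tx":38,"ty":4,"tz":0,"roll":0},{"tx":38,"ty":4,"tz":0,"roll":0},{"tx":38,"ty":4,"tz":0,"roll":0}]'; python3 -m handwheel '[{"tx":38,"ty":4,"tz":0,"roll":0},{"tx":38,"ty":4,"tz":0,"roll":0},{"tx":38,"ty":4,"tz":0,"roll":0},{"tx":38,"ty":4,"tz":0,"roll":0},{"tx":30,"ty":4,"tz":0,"roll":0},{"tx":13,"ty":4.6,"tz":10,"roll":0},{"tx":0,"ty":0,"tz":20,"roll":0.1},{"tx":0,"ty":0,"tz":20,"roll":0.1},{"tx":0,"ty":0,"tz":15,"roll":0.108},{"tx":0,"ty":0,"tz":4,"roll":0},{"tx":0,"ty":0,"tz":0,"roll":0},{"tx":0,"ty":0,"tz":0,"roll":0}]'; python3 -c "
from h import *
go(.459,.251,.0112,-6.2)
im,d=shot('side','s5');t,d=shot('top','t5')
cv2.imwrite('pics/c5.png',np.hstack([cv2.resize(im[125:205,115:195],(400,400),interpolation=3),cv2.resize(t[210:260,150:200],(400,400),interpolation=3)])[:,:,::-1])"
```

```text
t: 13.48
tool_pos: [0.4694, 0.0587, 0.1258]
tool_rot: [-1.987, -2.43, 0.003]
contact_force: [0.8, -0.5, -0.8]
opening: 0.0291
grip_force: 24.7
t: 14.48
tool_pos: [0.4564, 0.2524, 0.0584]
tool_rot: [-2.335, -2.101, 0.002]
contact_force: [0.7, -0.0, 0.6]
opening: 0.029
grip_force: 24.7
t 14.4833 shift [-1.1  2.8 47.2] roll rad 0.003 phi -6.1 q6 0.47 pos [0.4564 0.2524 0.0584] open 0.029 F [ 0.7 -0.   0.6] grip 24.7
```

View pics/c5.png

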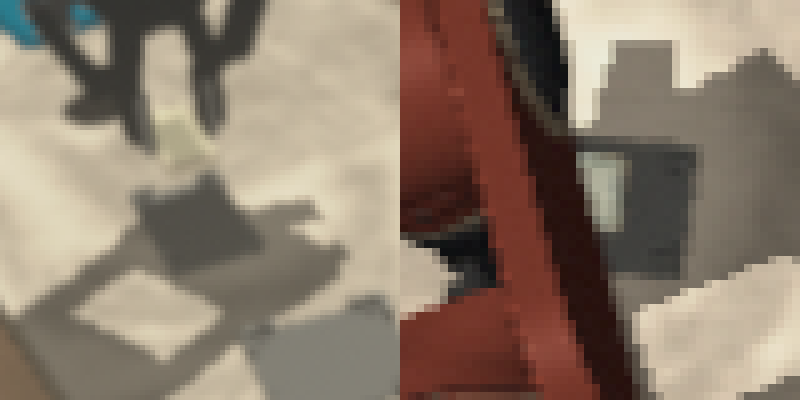

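The case is held level in the side view at crop (180,140). In the top view its −y end, after correcting for parallax, lies about 13 mm inside the plate's edge, which is the margin it should have. I'll lower it.

```bash
python3 -m handwheel '[{"tx":-1.5,"ty":1.5,"tz":15,"roll":0},{"tx":0,"ty":0.5,"tz":15,"roll":0},{"tx":0,"ty":0,"tz":8,"roll":0},{"tx":0,"ty":0,"tz":4,"roll":0},{"tx":0,"ty":0,"tz":2,"roll":0},{"tx":0,"ty":0,"tz":0,"roll":0},{"tx":0,"ty":0,"tz":0,"roll":0}]'; python3 -m handwheel '[{"tx":0,"ty":0,"tz":1,"roll":0},{"tx":0,"ty":0,"tz":1,"roll":0},{"tx":0,"ty":0,"tz":0,"roll":0},{"tx":0,"ty":0,"tz":0,"roll":0}]'
```

```text
t: 15.17
tool_pos: [0.4596, 0.251, 0.0157]
tool_rot: [2.338, 2.098, 0.002]
contact_force: [0.2, -0.5, -0.2]
opening: 0.0291
grip_force: 24.8
t: 15.5
tool_pos: [0.4591, 0.2508, 0.0131]
tool_rot: [2.338, 2.098, 0.0]
contact_force: [-0.9, -0.2, -1.3]
opening: 0.0288
grip_force: 24.8
```

```bash
python3 -m handwheel '[{"tx":0,"ty":0,"tz":1,"roll":0},{"tx":0,"ty":0,"tz":0.5,"roll":0},{"tx":0,"ty":0,"tz":0,"roll":0},{"tx":0,"ty":0,"tz":0,"roll":0}]'; python3 -m handwheel '[{"tx":0,"ty":0,"tz":0.7,"roll":0},{"tx":0,"ty":0,"tz":0,"roll":0},{"tx":0,"ty":0,"tz":0,"roll":0}]'
```

```text
t: 15.83
tool_pos: [0.4589, 0.2507, 0.0114]
tool_rot: [-2.338, -2.098, 0.0]
contact_force: [0.3, 0.5, -0.6]
opening: 0.0288
grip_force: 24.8
t: 16.08
tool_pos: [0.4591, 0.2508, 0.0112]
tool_rot: [-2.338, -2.098, 0.0]
contact_force: [-2.4, -1.1, 4.6]
opening: 0.029
grip_force: 25.2
```

```bash
python3 -m handwheel '[{"tx":0,"ty":0,"tz":0,"roll":0},{"tx":0,"ty":0,"tz":0,"roll":0},{"tx":0,"ty":0,"tz":0,"roll":0},{"tx":0,"ty":0,"tz":0,"roll":0},{"tx":0,"ty":0,"tz":-5,"roll":0},{"tx":0,"ty":0,"tz":-20,"roll":0},{"tx":0,"ty":0,"tz":-40,"roll":0},{"tx":0,"ty":0,"tz":-40,"roll":0},{"tx":0,"ty":0,"tz":-40,"roll":0},{"tx":-20,"ty":0,"tz":-10,"roll":0},{"tx":-38,"ty":0,"tz":0,"roll":0},{"tx":-38,"ty":0,"tz":0,"roll":0}]' 46; python3 -m handwheel '[{"tx":-38,"ty":0,"tz":0,"roll":0},{"tx":-38,"ty":0,"tz":0,"roll":0},{"tx":-38,"ty":0,"tz":0,"roll":0},{"tx":-38,"ty":0,"tz":0,"roll":0},{"tx":-20,"ty":0,"tz":0,"roll":0},{"tx":0,"ty":0,"tz":0,"roll":0}]' 80; python3 -c "
from h import *
go(.51,-.37,.11,8)
im,d=shot('side','s6');t,d=shot('top','t6')
f=lambda h,S,v:(v<125)&(S<110)
rect('top',t,(356,203,380,227),f,.053,'sink');rect('side',im,(298,280,345,325),f,.053,'sink')
f=lambda h,S,v:(S>25)&(v>110)
rect('top',t,(163,227,184,244),f,.016,'case');
a=cv2.resize(t[200:232,345:385],(400,320),interpolation=3);b=cv2.resize(im[265:335,280:355],(343,320),interpolation=3)
c=cv2.resize(t[222:248,155:192],(400,281),interpolation=3)[:280];e=cv2.resize(im[150:187,130:175],(343,280),interpolation=3)
cv2.imwrite('pics/c6.png',np.vstack([np.hstack([a,b]),np.hstack([c,e])])[:,:,::-1])"
```

```text
t: 17.08
tool_pos: [0.4495, 0.1552, 0.1683]
tool_rot: [2.333, 2.1, 0.006]
contact_force: [1.0, -0.7, 0.2]
opening: 0.046
grip_force: 0.0
t: 17.58
tool_pos: [0.4298, -0.0188, 0.1663]
tool_rot: [2.342, 2.091, -0.0]
contact_force: [0.0, 0.7, 0.7]
opening: 0.0799
grip_force: 0.0
t 17.5833 shift [-339.8  119.2   56.8] roll rad -0.253 phi -6.5 q6 -0.1 pos [ 0.4298 -0.0188  0.1663] open 0.0799 F [0.  0.7 0.7] grip 0.0
sink top 314 [357 206] [377 225] [ 509.2 -370.6] [56.6 57.2] 6.5
sink side 927 [299 283] [341 321] [ 506.4 -374.4] [63.8 57.7] 7.9
case top 185 [163 229] [182 239] [461.2 248.7] [61.2 31.2] 83.2
```

View pics/c6.png

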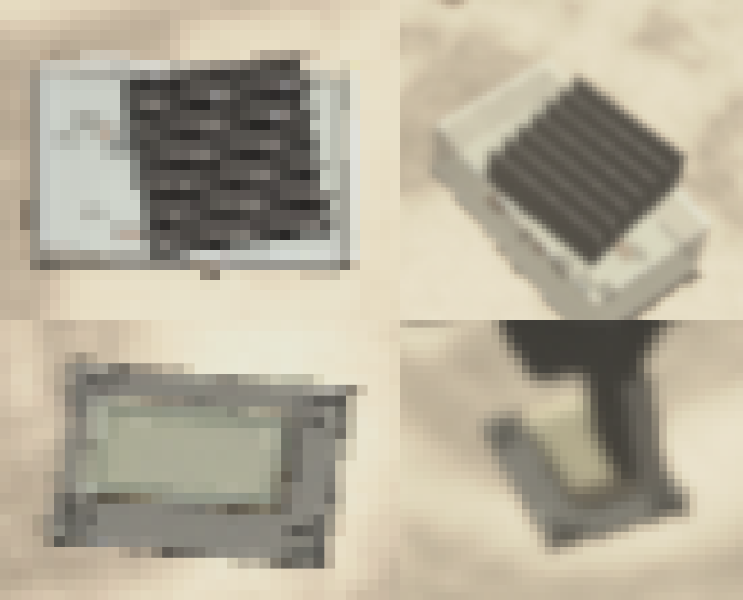

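The heat sink is now uncovered: in the top view it measures 57×57 mm, turned about 7°, with its centre near (0.508, −0.370). The lower crops show the cream case flat inside its plate's stops. I'll pick the sink up across its outer fins.

```bash
python3 -m handwheel '[{"tx":-15,"ty":5,"tz":0,"roll":0},{"tx":-35,"ty":12,"tz":0,"roll":0},{"tx":-37,"ty":13,"tz":0,"roll":0},{"tx":-37,"ty":13,"tz":0,"roll":0},{"tx":-37,"ty":13,"tz":0,"roll":0},{"tx":-37,"ty":13,"tz":0,"roll":0},{"tx":-37,"ty":13,"tz":0,"roll":0},{"tx":-37,"ty":13,"tz":0,"roll":0},{"tx":-35,"ty":13,"tz":10,"roll":0},{"tx":-32.8,"ty":7.2,"tz":15,"roll":-0.075},{"tx":0,"ty":0,"tz":20,"roll":-0.08},{"tx":0,"ty":0,"tz":12,"roll":-0.08}]' 80; python3 -m handwheel '[{"tx":0,"ty":0,"tz":0,"roll":0},{"tx":0,"ty":0,"tz":0,"roll":0},{"tx":0,"ty":0,"tz":0,"roll":0}]' 80; python3 -c "
from h import *
go(.5075,-.370,.036,7)"
```

```text
t: 18.68
tool_pos: [0.5086, -0.3659, 0.1065]
tool_rot: [-2.07, -2.36, -0.001]
contact_force: [-0.7, 0.3, -0.8]
opening: 0.08
grip_force: 0.0
t: 18.93
tool_pos: [0.5092, -0.3652, 0.1097]
tool_rot: [2.075, 2.357, 0.0]
contact_force: [0.2, -0.7, 0.1]
opening: 0.0803
grip_force: 0.0
t 18.9333 shift [-4.5 -2.3 73.7] roll rad 0.005 phi 7.3 q6 -0.87 pos [ 0.5092 -0.3652  0.1097] open 0.0803 F [ 0.2 -0.7  0.1] grip 0.0
```

```bash
python3 -m handwheel '[{"tx":-4.5,"ty":-2.3,"tz":10,"roll":0},{"tx":0,"ty":0,"tz":20,"roll":0},{"tx":0,"ty":0,"tz":20,"roll":0},{"tx":0,"ty":0,"tz":13,"roll":0},{"tx":0,"ty":0,"tz":5,"roll":0},{"tx":0,"ty":0,"tz":3,"roll":0},{"tx":0,"ty":0,"tz":0,"roll":0},{"tx":0,"ty":0,"tz":0,"roll":0}]';python3 -c "
from h import *
go(.5075,-.370,.036,7)"
```

```text
t: 19.6
tool_pos: [0.5069, -0.3712, 0.0388]
tool_rot: [2.075, 2.357, -0.0]
contact_force: [-0.1, -0.4, -0.6]
opening: 0.0802
grip_force: 0.0
t 19.6 shift [1.1 0.7 2.8] roll rad 0.005 phi 7.3 q6 -0.88 pos [ 0.5069 -0.3712  0.0388] open 0.0802 F [-0.1 -0.4 -0.6] grip 0.0
```

```bash
python3 -m handwheel '[{"tx":0,"ty":0,"tz":2,"roll":0},{"tx":0,"ty":0,"tz":0,"roll":0},{"tx":0,"ty":0,"tz":0,"roll":0},{"tx":0,"ty":0,"tz":0,"roll":0},{"tx":0,"ty":0,"tz":0,"roll":0},{"tx":0,"ty":0,"tz":0,"roll":0},{"tx":0,"ty":0,"tz":0,"roll":0}]' 50 35
```

```text
t: 20.18
tool_pos: [0.507, -0.3712, 0.0369]
tool_rot: [2.075, 2.356, -0.0]
contact_force: [-0.4, 0.4, 5.9]
opening: 0.0553
grip_force: 39.2
```

```bash
python3 -m handwheel '[{"tx":0,"ty":0,"tz":-4,"roll":0},{"tx":0,"ty":0,"tz":-10,"roll":0},{"tx":0,"ty":0,"tz":-20,"roll":0},{"tx":0,"ty":0,"tz":-25,"roll":0},{"tx":0,"ty":0,"tz":-15,"roll":0},{"tx":0,"ty":0,"tz":0,"roll":0}]'; python3 -c "
from h import *
go(.464,.0915,.05,-9.3)"
```

```text
t: 20.68
tool_pos: [0.5081, -0.3724, 0.1146]
tool_rot: [2.071, 2.353, -0.0]
contact_force: [0.4, 0.3, 0.4]
opening: 0.0551
grip_force: 38.6
t 20.6833 shift [466.1  14.7  62. ] roll rad 0.289 phi 7.3 q6 -0.88 pos [ 0.5081 -0.3724  0.1146] open 0.0551 F [0.4 0.3 0.4] grip 38.6
```

```bash
python3 -m handwheel '[{"tx":15,"ty":1,"tz":0,"roll":0},{"tx":30,"ty":1,"tz":0,"roll":0},{"tx":38,"ty":1,"tz":0,"roll":0},{"tx":38,"ty":1,"tz":0,"roll":0},{"tx":38,"ty":1,"tz":0,"roll":0},{"tx":38,"ty":1,"tz":0,"roll":0},{"tx":38,"ty":1,"tz":0,"roll":0},{"tx":38,"ty":1,"tz":0,"roll":0},{"tx":38,"ty":1,"tz":0,"roll":0},{"tx":38,"ty":1,"tz":0,"roll":0},{"tx":38,"ty":1,"tz":0,"roll":0},{"tx":38,"ty":1,"tz":0,"roll":0}]'; python3 -m handwheel '[{"tx":27,"ty":1,"tz":0,"roll":0},{"tx":14,"ty":1.5,"tz":5,"roll":0},{"tx":0,"ty":0,"tz":15,"roll":0.09},{"tx":0,"ty":0,"tz":20,"roll":0.1},{"tx":0,"ty":0,"tz":15,"roll":0.099},{"tx":0,"ty":0,"tz":7,"roll":0},{"tx":0,"ty":0,"tz":0,"roll":0},{"tx":0,"ty":0,"tz":0,"roll":0}]'; python3 -c "
from h import *
go(.464,.0915,.0079,-9.3)
im,d=shot('side','s7');t,d=shot('top','t7')
cv2.imwrite('pics/c7.png',np.hstack([cv2.resize(im[150:230,140:220],(400,400),interpolation=3),cv2.resize(t[208:258,197:247],(400,400),interpolation=3)])[:,:,::-1])"
```

```text
t: 21.68
tool_pos: [0.4618, 0.0547, 0.1076]
tool_rot: [-2.074, -2.356, 0.003]
contact_force: [0.4, -0.6, -0.8]
opening: 0.0546
grip_force: 38.5
t: 22.35
tool_pos: [0.4606, 0.0935, 0.0468]
tool_rot: [-2.391, -2.036, 0.003]
contact_force: [0.7, -0.2, -0.3]
opening: 0.055
grip_force: 38.5
t 22.35 shift [-1.5  3.8 38.9] roll rad 0.002 phi -9.2 q6 0.2 pos [0.4606 0.0935 0.0468] open 0.055 F [ 0.7 -0.2 -0.3] grip 38.5
```

View pics/c7.png

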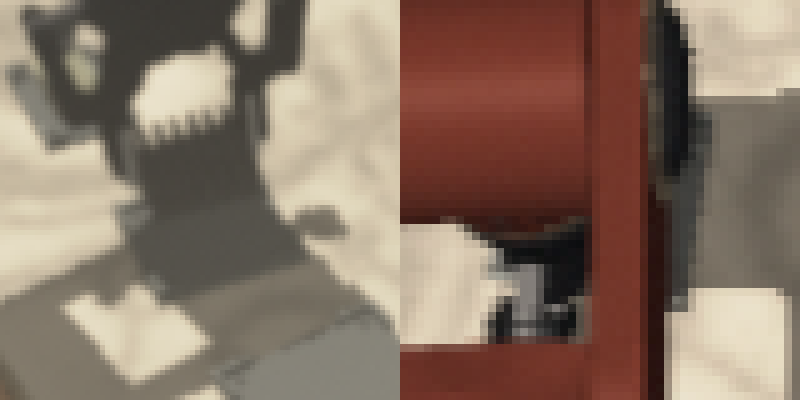

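The sink is held level over the square plate and lines up with it. I'll lower it.

```bash
python3 -m handwheel '[{"tx":-1.5,"ty":2,"tz":12,"roll":0},{"tx":0,"ty":1.5,"tz":12,"roll":0},{"tx":0,"ty":0,"tz":6,"roll":0},{"tx":0,"ty":0,"tz":3,"roll":0},{"tx":0,"ty":0,"tz":2,"roll":0},{"tx":0,"ty":0,"tz":0,"roll":0},{"tx":0,"ty":0,"tz":0,"roll":0}]'; python3 -m handwheel '[{"tx":0,"ty":0,"tz":1,"roll":0},{"tx":0,"ty":0,"tz":1,"roll":0},{"tx":0,"ty":0,"tz":0,"roll":0},{"tx":0,"ty":0,"tz":0,"roll":0}]'; python3 -m handwheel '[{"tx":0,"ty":0,"tz":0.8,"roll":0},{"tx":0,"ty":0,"tz":0,"roll":0},{"tx":0,"ty":0,"tz":0,"roll":0}]'
```

```text
t: 23.03
tool_pos: [0.4653, 0.0914, 0.0133]
tool_rot: [2.393, 2.034, 0.001]
contact_force: [0.7, 0.6, -0.4]
opening: 0.055
grip_force: 38.5
t: 23.37
tool_pos: [0.4649, 0.0914, 0.0108]
tool_rot: [2.394, 2.034, 0.0]
contact_force: [-0.2, -0.2, -0.4]
opening: 0.0547
grip_force: 38.5
t: 23.62
tool_pos: [0.4648, 0.0914, 0.0099]
tool_rot: [-2.394, -2.034, 0.0]
contact_force: [0.7, 1.1, -0.2]
opening: 0.0551
grip_force: 38.5
```

```bash
python3 -m handwheel '[{"tx":0,"ty":0,"tz":1,"roll":0},{"tx":0,"ty":0,"tz":0.5,"roll":0},{"tx":0,"ty":0,"tz":0,"roll":0},{"tx":0,"ty":0,"tz":0,"roll":0}]'; python3 -m handwheel '[{"tx":0,"ty":0,"tz":0.6,"roll":0},{"tx":0,"ty":0,"tz":0,"roll":0},{"tx":0,"ty":0,"tz":0,"roll":0}]'
```

```text
t: 23.95
tool_pos: [0.4648, 0.0914, 0.0084]
tool_rot: [-2.394, -2.034, 0.0]
contact_force: [-0.4, -0.9, -0.9]
opening: 0.0553
grip_force: 38.5
t: 24.2
tool_pos: [0.465, 0.0914, 0.0079]
tool_rot: [2.394, 2.034, 0.0]
contact_force: [0.0, 0.5, -0.6]
opening: 0.0549
grip_force: 38.6
```

```bash
python3 -m handwheel '[{"tx":0,"ty":0,"tz":0.6,"roll":0},{"tx":0,"ty":0,"tz":0,"roll":0},{"tx":0,"ty":0,"tz":0,"roll":0}]'; python3 -m handwheel '[{"tx":0,"ty":0,"tz":0,"roll":0},{"tx":0,"ty":0,"tz":0,"roll":0},{"tx":0,"ty":0,"tz":0,"roll":0},{"tx":0,"ty":0,"tz":0,"roll":0},{"tx":0,"ty":0,"tz":-5,"roll":0},{"tx":0,"ty":0,"tz":-20,"roll":0},{"tx":0,"ty":0,"tz":-40,"roll":0},{"tx":0,"ty":0,"tz":-40,"roll":0},{"tx":0,"ty":0,"tz":-40,"roll":0},{"tx":-10,"ty":-10,"tz":-10,"roll":0},{"tx":-30,"ty":-20,"tz":0,"roll":0},{"tx":-35,"ty":-20,"tz":0,"roll":0}]' 72; python3 -m handwheel '[{"tx":-35,"ty":-20,"tz":0,"roll":0},{"tx":-38,"ty":0,"tz":0,"roll":0},{"tx":-20,"ty":0,"tz":0,"roll":0},{"tx":0,"ty":0,"tz":0,"roll":0}]' 85; python3 -c "
from h import *
go(.51,-.37,.11,0)
im,d=shot('side','s8');t,d=shot('top','t8')
f=lambda h,S,v:(v<110)&(S<110)
a=cv2.resize(t[200:232,345:385],(400,320),interpolation=3);b=cv2.resize(im[265:335,280:355],(343,320),interpolation=3)
c=cv2.resize(t[217:248,201:245],(400,281),interpolation=3)[:280];e=cv2.resize(im[175:217,155:207],(343,280),interpolation=3)
cv2.imwrite('pics/c8.png',np.vstack([np.hstack([a,b]),np.hstack([c,e])])[:,:,::-1])
h=cv2.cvtColor(t,cv2.COLOR_RGB2HSV).astype(int)
np.set_printoptions(linewidth=250,threshold=10**6);print(h[203:231,346:384,1])"
```

```text
t: 24.45
tool_pos: [0.465, 0.0914, 0.0079]
tool_rot: [-2.394, -2.034, 0.0]
contact_force: [-3.8, -0.6, 5.0]
opening: 0.0549
grip_force: 39.2
t: 25.45
tool_pos: [0.404, 0.0255, 0.1646]
tool_rot: [2.388, 2.037, 0.004]
contact_force: [-0.0, -2.2, -0.1]
opening: 0.0718
grip_force: 0.0
t: 25.78
tool_pos: [0.368, -0.066, 0.1628]
tool_rot: [2.397, 2.027, -0.0]
contact_force: [-0.6, 0.5, 0.0]
opening: 0.0851
grip_force: 0.0
t 25.7833 shift [-276.1  190.5   53.6] roll rad -0.167 phi -9.6 q6 -0.21 pos [ 0.368  -0.066   0.1628] open 0.0851 F [-0.6  0.5  0. ] grip 0.0
[[46 48 48 48 46 50 49 48 49 49 50 49 49 49 50 48 46 48 45 43 44 44 42 43 42 43 41 41 41 41 43 43 43 41 41 38 38 42]
 [47 48 49 49 48 48 46 48 50 49 48 49 49 47 48 48 47 46 44 44 43 42 42 42 41 40 40 42 43 42 43 42 42 38 38 38 39 42]
 [48 50 49 57 52 48 49 31 25 25 28 31 45 49 48 48 48 46 42 42 43 43 43 39 37 39 45 47 49 50 47 42 39 36 37 39 38 41]
 [50 49 48 18 17 20 19 13 13 13 13 11 12 12 12 18 20 22 24 19 17 18 14 16 18 26 33 36 36 37 29 36 34 35 49 41 42 41]
 [48 44 36 11 12 14 13 12 14 14 11 12 12 11 12 16 23 25 24 24 19 18 2
[... 2039 characters left out ...]
49 56 30 26 30 31 30 27 24 19 15 14 15 13 15 14  8  9 10  7  5  8  9 10  9  8  7  6  7 14  7  6  6 13 10 34 38 41]
 [48 50 42 33 37 38 41 39 37 32 26 21 17 23 23 21 20 19 42 45 34 11 12 15 14 12 14 12 15 15 17 18 16 38 39 40 40 38]
 [50 48 47 49 47 46 45 42 42 40 42 39 36 37 37 39 36 36 38 47 44 37 35 42 41 41 43 42 40 47 42 42 40 38 39 41 41 42]
 [48 47 49 48 48 46 44 39 39 35 38 38 35 35 34 37 35 35 37 38 36 32 33 35 40 42 42 41 41 39 36 37 35 33 35 42 44 42]
 [47 49 50 46 47 46 42 41 40 38 40 39 40 37 35 34 33 34 35 33 33 33 35 35 37 35 38 39 37 35 35 34 32 34 35 42 43 42]
 [50 50 49 48 47 46 41 40 40 40 38 37 35 37 35 35 32 31 33 33 32 32 34 35 34 33 33 36 33 35 34 34 34 35 38 41 40 42]]
```

View pics/c8.png

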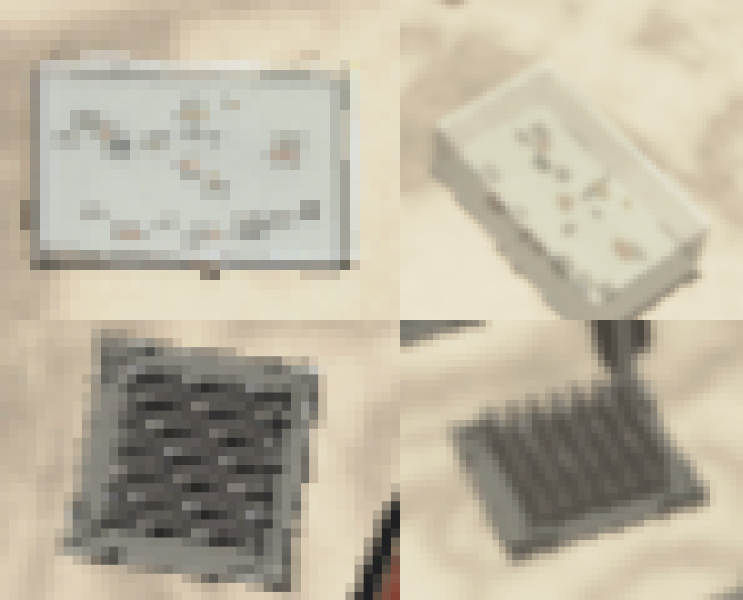

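The heat sink sits flat inside the square plate. The box's top face spans about u 348.5–380.5 and v 205.5–226, square to the axes. The catch is in the middle of the −x side at (365,227), and the two hinges on the +x side are at about ±25 mm. A central grip along x has its pad between the hinges.

```bash
python3 -c "
from h import *
c=[[348.5,205.5],[380.5,205.5],[380.5,226],[348.5,226],[365.3,226.5]]
w=onplane('top',c,.033);print(w.round(4),w[:4].mean(0))
c=np.array([[435,125],[540,65],[705,232],[597,297]])-[400,0];c=c/4.573-.5+[280,265]
w=onplane('side',c,.033);print(w.round(4),w.mean(0))
go(.505,-.364,.10,0)"
```

```text
[[ 0.5442 -0.3173  0.033 ]
 [ 0.5429 -0.4191  0.033 ]
 [ 0.4773 -0.4156  0.033 ]
 [ 0.4785 -0.3146  0.033 ]
 [ 0.4763 -0.3675  0.033 ]] [ 0.51074151 -0.36663107  0.033     ]
[[ 0.4824 -0.3129  0.033 ]
 [ 0.5394 -0.3155  0.033 ]
 [ 0.5358 -0.416   0.033 ]
 [ 0.4811 -0.4111  0.033 ]] [ 0.50967588 -0.36389518  0.033     ]
t 25.8833 shift [-274.1  183.6   62.6] roll rad -0.164 phi -9.4 q6 -0.21 pos [ 0.3686 -0.0636  0.1626] open 0.085 F [-0.5 -0.5 -0.2] grip 0.0
```

```bash
python3 -m handwheel '[{"tx":-14,"ty":10,"tz":0,"roll":0},{"tx":-28,"ty":19,"tz":0,"roll":0},{"tx":-32,"ty":22,"tz":0,"roll":0},{"tx":-32,"ty":22,"tz":0,"roll":0},{"tx":-32,"ty":22,"tz":0,"roll":0},{"tx":-32,"ty":22,"tz":0,"roll":0},{"tx":-32,"ty":22,"tz":0,"roll":0},{"tx":-32,"ty":22,"tz":10,"roll":0},{"tx":-25,"ty":17,"tz":20,"roll":0},{"tx":-15.5,"ty":9.7,"tz":20,"roll":-0.047},{"tx":0,"ty":0,"tz":13,"roll":-0.1},{"tx":0,"ty":0,"tz":0,"roll":0}]' 85; python3 -m handwheel '[{"tx":0,"ty":0,"tz":0,"roll":0},{"tx":0,"ty":0,"tz":0,"roll":0}]'; python3 -c "
from h import *
go(.509,-.365,.010,-1)"
```

```text
t: 26.88
tool_pos: [0.5089, -0.3622, 0.0945]
tool_rot: [-2.23, -2.202, 0.0]
contact_force: [-1.5, 0.3, -1.5]
opening: 0.0851
grip_force: 0.0
t: 27.05
tool_pos: [0.5106, -0.3634, 0.1]
tool_rot: [2.238, 2.204, 0.0]
contact_force: [-0.5, -0.8, 0.3]
opening: 0.085
grip_force: 0.0
t 27.05 shift [-1.6 -1.6 90. ] roll rad 0.002 phi -0.9 q6 -0.72 pos [ 0.5106 -0.3634  0.1   ] open 0.085 F [-0.5 -0.8  0.3] grip 0.0
```

```bash
python3 -m handwheel '[{"tx":-1.6,"ty":-1.6,"tz":10,"roll":0},{"tx":0,"ty":0,"tz":20,"roll":0},{"tx":0,"ty":0,"tz":10,"roll":0},{"tx":0,"ty":0,"tz":5,"roll":0},{"tx":0,"ty":0,"tz":0,"roll":0}]'; python3 -m handwheel '[{"tx":0,"ty":0,"tz":5,"roll":0},{"tx":0,"ty":0,"tz":5,"roll":0},{"tx":0,"ty":0,"tz":0,"roll":0},{"tx":0,"ty":0,"tz":0,"roll":0}]'; python3 -c "
from h import *
go(.509,-.365,.010,-1)"
```

```text
t: 27.47
tool_pos: [0.5072, -0.3649, 0.0527]
tool_rot: [-2.236, -2.203, 0.0]
contact_force: [-0.0, 0.7, 0.4]
opening: 0.0852
grip_force: 0.0
t: 27.8
tool_pos: [0.508, -0.3659, 0.0443]
tool_rot: [-2.238, -2.205, 0.0]
contact_force: [-0.2, -0.7, -0.4]
opening: 0.0846
grip_force: 0.0
t 27.8 shift [ 0.9  1.  34.3] roll rad 0.002 phi -0.9 q6 -0.73 pos [ 0.508  -0.3659  0.0443] open 0.0846 F [-0.2 -0.7 -0.4] grip 0.0
```

```bash
python3 -m handwheel '[{"tx":0.9,"ty":1,"tz":4,"roll":0},{"tx":0,"ty":0,"tz":6,"roll":0},{"tx":0,"ty":0,"tz":6,"roll":0},{"tx":0,"ty":0,"tz":0,"roll":0}]'; python3 -m handwheel '[{"tx":0,"ty":0,"tz":4,"roll":0},{"tx":0,"ty":0,"tz":4,"roll":0},{"tx":0,"ty":0,"tz":4,"roll":0},{"tx":0,"ty":0,"tz":0,"roll":0}]'; python3 -m handwheel '[{"tx":0,"ty":0,"tz":3,"roll":0},{"tx":0,"ty":0,"tz":2,"roll":0},{"tx":0,"ty":0,"tz":0,"roll":0},{"tx":0,"ty":0,"tz":0,"roll":0}]'
```

```text
t: 28.13
tool_pos: [0.5081, -0.3641, 0.0263]
tool_rot: [-2.236, -2.203, 0.0]
contact_force: [-0.2, -0.5, -0.5]
opening: 0.0849
grip_force: 0.0
t: 28.47
tool_pos: [0.5085, -0.3645, 0.0151]
tool_rot: [-2.237, -2.203, 0.0]
contact_force: [0.4, 0.5, -0.4]
opening: 0.085
grip_force: 0.0
t: 28.8
tool_pos: [0.509, -0.365, 0.0112]
tool_rot: [-2.238, -2.205, -0.0]
contact_force: [-0.5, -0.8, 0.4]
opening: 0.0852
grip_force: 0.0
```

```bash
python3 -m handwheel '[{"tx":0,"ty":0,"tz":0,"roll":0},{"tx":0,"ty":0,"tz":0,"roll":0},{"tx":0,"ty":0,"tz":0,"roll":0},{"tx":0,"ty":0,"tz":0,"roll":0},{"tx":0,"ty":0,"tz":0,"roll":0},{"tx":0,"ty":0,"tz":0,"roll":0},{"tx":0,"ty":0,"tz":0,"roll":0}]' 56 40; python3 -m handwheel '[{"tx":0,"ty":0,"tz":-3,"roll":0},{"tx":0,"ty":0,"tz":-5,"roll":0},{"tx":0,"ty":0,"tz":-8,"roll":0},{"tx":0,"ty":0,"tz":-8,"roll":0},{"tx":0,"ty":0,"tz":-4,"roll":0},{"tx":0,"ty":0,"tz":0,"roll":0}]';  python3 -c "
from h import *
go(.4605,-.069,.06,0)
im,d=shot('side','s9')
cv2.imwrite('pics/c9.png',cv2.resize(im[240:350,265:375],(500,500),interpolation=3)[:,:,::-1])"
```

```text
t: 29.38
tool_pos: [0.5095, -0.3654, 0.0119]
tool_rot: [2.237, 2.204, 0.0]
contact_force: [0.4, -0.1, 3.3]
opening: 0.0613
grip_force: 45.8
t: 29.88
tool_pos: [0.51, -0.3658, 0.0412]
tool_rot: [2.236, 2.203, 0.0]
contact_force: [0.2, -1.0, -1.0]
opening: 0.0613
grip_force: 45.3
t 29.8833 shift [296.  -53.8 -19.5] roll rad -0.015 phi -0.9 q6 -0.73 pos [ 0.51   -0.3658  0.0412] open 0.0613 F [ 0.2 -1.  -1. ] grip 45.3
```

View pics/c9.png

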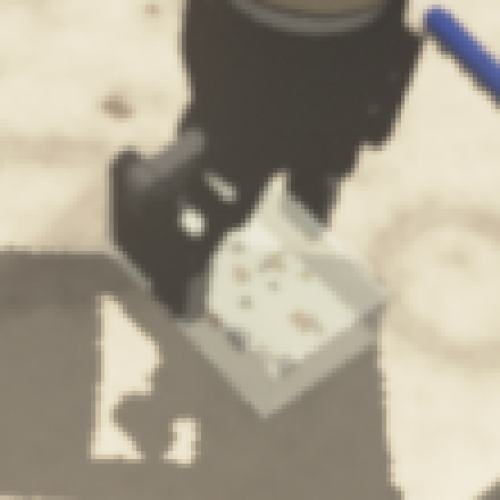

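The box is gripped on its body (opening 61.3 mm) and hangs level. I'll carry it high over the coil.

```bash
python3 -m handwheel '[{"tx":0,"ty":0,"tz":-15,"roll":0},{"tx":0,"ty":0,"tz":-30,"roll":0},{"tx":5,"ty":-1,"tz":-25,"roll":0},{"tx":15,"ty":-4,"tz":-5,"roll":0},{"tx":30,"ty":-5,"tz":0,"roll":0},{"tx":35,"ty":-6,"tz":0,"roll":0},{"tx":35,"ty":-6,"tz":0,"roll":0},{"tx":35,"ty":-6,"tz":0,"roll":0},{"tx":35,"ty":-6,"tz":0,"roll":0},{"tx":35,"ty":-6,"tz":0,"roll":0},{"tx":30,"ty":-6,"tz":0,"roll":0},{"tx":25,"ty":-5,"tz":0,"roll":0}]'; python3 -m handwheel '[{"tx":16,"ty":-2.8,"tz":0,"roll":-0.015},{"tx":0,"ty":0,"tz":0,"roll":0},{"tx":0,"ty":0,"tz":10,"roll":0},{"tx":0,"ty":0,"tz":25,"roll":0},{"tx":0,"ty":0,"tz":25,"roll":0},{"tx":0,"ty":0,"tz":10,"roll":0},{"tx":0,"ty":0,"tz":0,"roll":0},{"tx":0,"ty":0,"tz":0,"roll":0}]'; python3 -c "
from h import *
go(.4605,-.069,.016,0)
im,d=shot('side','s10')
cv2.imwrite('pics/c10.png',cv2.resize(im[170:270,165:265],(500,500),interpolation=3)[:,:,::-1])"
```

```text
t: 30.93
tool_pos: [0.4615, -0.0822, 0.1148]
tool_rot: [-2.237, -2.206, -0.001]
contact_force: [1.3, -0.1, -1.8]
opening: 0.0617
grip_force: 45.3
t: 31.6
tool_pos: [0.4594, -0.0688, 0.0439]
tool_rot: [-2.222, -2.219, 0.001]
contact_force: [0.8, 0.2, -1.7]
opening: 0.0609
grip_force: 45.3
t 31.6 shift [-0.2  1.1 27.9] roll rad -0.001 phi -0.1 q6 -0.31 pos [ 0.4594 -0.0688  0.0439] open 0.0609 F [ 0.8  0.2 -1.7] grip 45.3
```

View pics/c10.png

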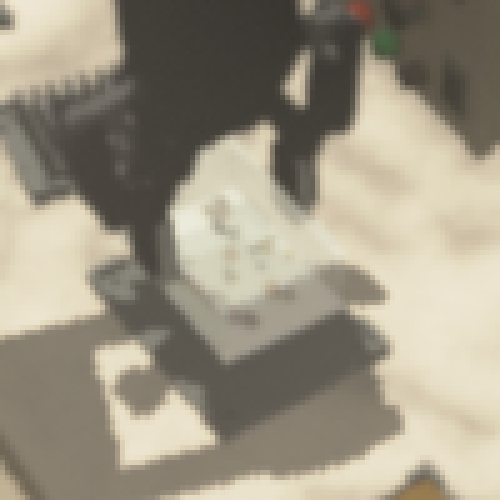

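```bash
python3 -c "
from h import *
f=lambda u,v:(u/5-.5+165,v/5-.5+170)
print(onplane('side',[f(222,362)],.032),onplane('side',[f(222,440),f(385,350)],.004))"
python3 -m handwheel '[{"tx":0,"ty":1,"tz":6,"roll":0},{"tx":0,"ty":0,"tz":8,"roll":0},{"tx":0,"ty":0,"tz":5,"roll":0},{"tx":0,"ty":0,"tz":3,"roll":0},{"tx":0,"ty":0,"tz":2,"roll":0},{"tx":0,"ty":0,"tz":0,"roll":0},{"tx":0,"ty":0,"tz":0,"roll":0}]'
```

```text
[[ 0.42922037 -0.11263675  0.032     ]] [[ 0.41761104 -0.12871529  0.004     ]
 [ 0.50642456 -0.12466249  0.004     ]]
t: 32.23
tool_pos: [0.4607, -0.0682, 0.0202]
tool_rot: [-2.221, -2.221, 0.0]
contact_force: [0.5, 0.3, -0.9]
opening: 0.0613
grip_force: 45.3
```

```bash
python3 -m handwheel '[{"tx":-2,"ty":0.7,"tz":0,"roll":0},{"tx":0,"ty":0,"tz":1,"roll":0},{"tx":0,"ty":0,"tz":1,"roll":0},{"tx":0,"ty":0,"tz":1,"roll":0},{"tx":0,"ty":0,"tz":0,"roll":0},{"tx":0,"ty":0,"tz":0,"roll":0}]'; python3 -m handwheel '[{"tx":0,"ty":0,"tz":0.8,"roll":0},{"tx":0,"ty":0,"tz":0,"roll":0},{"tx":0,"ty":0,"tz":0,"roll":0}]';  python3 -m handwheel '[{"tx":0,"ty":0,"tz":0.6,"roll":0},{"tx":0,"ty":0,"tz":0,"roll":0},{"tx":0,"ty":0,"tz":0,"roll":0}]'
```

```text
t: 32.73
tool_pos: [0.4613, -0.0702, 0.0172]
tool_rot: [-2.221, -2.221, 0.0]
contact_force: [-0.0, -0.6, -0.7]
opening: 0.0613
grip_force: 45.3
t: 32.98
tool_pos: [0.4614, -0.0702, 0.0164]
tool_rot: [-2.221, -2.221, 0.0]
contact_force: [0.0, 0.2, -1.7]
opening: 0.0616
grip_force: 45.3
t: 33.23
tool_pos: [0.4615, -0.0702, 0.0159]
tool_rot: [2.221, 2.221, 0.0]
contact_force: [1.0, 0.6, -1.4]
opening: 0.0612
grip_force: 45.3
```

```bash
python3 -m handwheel '[{"tx":0,"ty":0,"tz":0.6,"roll":0},{"tx":0,"ty":0,"tz":0,"roll":0},{"tx":0,"ty":0,"tz":0,"roll":0}]'; python3 -m handwheel '[{"tx":0,"ty":0,"tz":0.4,"roll":0},{"tx":0,"ty":0,"tz":0,"roll":0},{"tx":0,"ty":0,"tz":0,"roll":0}]'
```

```text
t: 33.48
tool_pos: [0.4615, -0.0703, 0.0158]
tool_rot: [-2.221, -2.221, 0.0]
contact_force: [-3.4, 1.2, 5.8]
opening: 0.0616
grip_force: 46.1
t: 33.73
tool_pos: [0.4615, -0.0703, 0.0158]
tool_rot: [-2.221, -2.221, 0.001]
contact_force: [-5.6, 1.4, 8.9]
opening: 0.0611
grip_force: 46.4
```

```bash
python3 -m handwheel '[{"tx":0,"ty":0,"tz":0,"roll":0},{"tx":0,"ty":0,"tz":0,"roll":0},{"tx":0,"ty":0,"tz":0,"roll":0},{"tx":0,"ty":0,"tz":0,"roll":0},{"tx":0,"ty":0,"tz":-3,"roll":0},{"tx":0,"ty":0,"tz":-8,"roll":0},{"tx":0,"ty":0,"tz":-20,"roll":0},{"tx":0,"ty":0,"tz":-40,"roll":0},{"tx":0,"ty":0,"tz":-40,"roll":0},{"tx":0,"ty":0,"tz":-40,"roll":0},{"tx":0,"ty":0,"tz":-40,"roll":0},{"tx":0,"ty":0,"tz":-10,"roll":0}]' 83; python3 -m handwheel '[{"tx":15,"ty":-7,"tz":0,"roll":0},{"tx":36,"ty":-16,"tz":0,"roll":0},{"tx":36,"ty":-16,"tz":0,"roll":0},{"tx":36,"ty":-16,"tz":0,"roll":0},{"tx":36,"ty":-16,"tz":0,"roll":0},{"tx":36,"ty":-16,"tz":0,"roll":0},{"tx":36,"ty":-16,"tz":0,"roll":0},{"tx":36,"ty":-16,"tz":0,"roll":0},{"tx":36,"ty":-16,"tz":0,"roll":0},{"tx":36,"ty":-16,"tz":0,"roll":0},{"tx":36,"ty":-16,"tz":0,"roll":0},{"tx":36,"ty":-16,"tz":0,"roll":0}]';python3 -m handwheel '[{"tx":36,"ty":-16,"tz":0,"roll":0},{"tx":36,"ty":-16,"tz":0,"roll":0},{"tx":36,"ty":-16,"tz":0,"roll":0},{"tx":30,"ty":-14,"tz":0,"roll":0},{"tx":15,"ty":-7,"tz":0,"roll":0},{"tx":0,"ty":0,"tz":0,"roll":0}]'; python3 -c "
from h import *
im,d=shot('side','s11');t,_=shot('top','t11')
o=np.vstack([cv2.resize(t[218:248,155:335],(800,133),interpolation=3),np.hstack([cv2.resize(im[210:262,178:248],(400,297),interpolation=3),cv2.resize(im[145:297,125:275],(400,297),interpolation=3)])])
o=np.vstack([o,cv2.resize(t[216:250,248:295],(276,170),interpolation=3) .copy() if 0 else cv2.copyMakeBorder(cv2.resize(t[216:250,248:295],(235,170),interpolation=3),0,0,0,565,cv2.BORDER_CONSTANT)])
cv2.imwrite('pics/c11.png',o[:,:,::-1])"
```

```text
t: 34.73
tool_pos: [0.4647, -0.0712, 0.2249]
tool_rot: [2.213, 2.213, 0.01]
contact_force: [0.9, 0.2, 1.5]
opening: 0.0832
grip_force: 0.0
t: 35.73
tool_pos: [0.277, 0.3425, 0.2164]
tool_rot: [2.221, 2.222, 0.002]
contact_force: [1.5, -0.8, 0.6]
opening: 0.083
grip_force: 0.0
t: 36.23
tool_pos: [0.2076, 0.496, 0.2159]
tool_rot: [-2.216, -2.225, 0.0]
contact_force: [-0.0, -0.2, 0.4]
opening: 0.0835
grip_force: 0.0
```

View pics/c11.png

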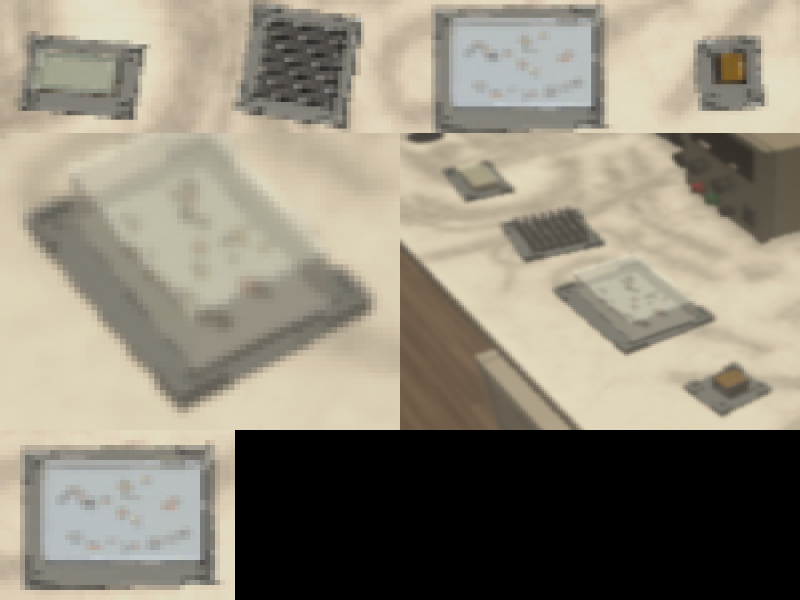

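All four parts are on their plates. A last numeric check covers heights and tilt from depth, the box's base corner, and whether the glue and marker have moved.

```bash
python3 -c "
from h import *
f=lambda u,v:(u/5.714-.5+178,(v-133)/5.712-.5+210)
print('box top corners',onplane('side',[f(190,312),f(325,250),f(70,180)],.037)[:,:2].round(4),'plate',onplane('side',[f(183,408),f(372,300),f(25,215)],.004)[:,:2].round(4))
z=np.load('pics/t11.npz');P=cloud('top',z['d'])
for n,(x0,y0,x1,y1) in dict(box=(258,224,287,240),sink=(215,224,230,240),case=(165,231,180,238),coil=(318,231,322,235)).items():
    q=P[y0:y1,x0:x1].reshape(-1,3);A=np.c_[q[:,:2]-q[:,:2].mean(0),np.ones(len(q))];s=np.linalg.lstsq(A,q[:,2],rcond=None)[0]
    print(n,np.median(q[:,2]).round(4),s.round(3))
t0=np.load('pics/top0.npz')['im'].astype(int);t=z['im'].astype(int)
print('glue/marker diff',np.abs(t0-t)[155:170,275:312].max(),np.abs(t0-t)[150:165,337:382].max())
"
```

```text
box top corners [[ 0.4319 -0.1166]
 [ 0.4921 -0.118 ]
 [ 0.4303 -0.0249]] plate [[ 0.4185 -0.1299]
 [ 0.5099 -0.1241]
 [ 0.4192  0.0007]]
box 0.0364 [-1.893 -0.003  0.04 ]
sink 0.0135 [-0.026 -0.03   0.015]
case 0.0157 [-4.499 -1.975  0.03 ]
coil 0.0184 [-0.186  0.028  0.018]
glue/marker diff 3 4
```

```bash
python3 -c "
from station import ctrl
print(ctrl.finish_job())"
```

```text
the job is handed in; nothing more can be done
None
```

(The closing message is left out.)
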